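# Nest the measuring tubs and shut them in the bench chest

### The job

Put the measuring tubs away before the dust and the crows get at them: swing both plywood flaps of the bench chest fully open, put the largest of the tubs on the bench into the chest, then drop the others inside it one by one in order of size, each smaller tub upright and seated on the floor of the one before, and swing both flaps fully shut over the nest. There are three to five tubs; leave the cups, canister, jar, ladle and karahi where they are.

Things in the scene. Friction and masses are not known exactly. Their poses are not given: they have to be found in the camera images.
- chest: low open-topped plywood chest fixed to the bench, 230 x 230 mm outside and 105 mm high, walls and floor 9 mm thick (inside 212 x 212 mm, 96 mm deep). Origin: centre of its underside; x and y along its sides, z up. Two plywood flaps close its top: the left one is hinged along the top of its +y side, the right one along the top of its -y side
- chest_floor (a point): centre of the chest's inner floor, on the floor's surface, 9 mm above the bench
- flap_left (a joint): swing of the flap hinged on the chest's +y side, in rad: 0 shut (flat on the chest), 1.57 standing upright, 1.75 fully open at its stop. The plywood is 230 mm along the hinge, 113 mm wide and 9 mm thick, 0.16 kg. The hinge is stiff, so the flap stays at any angle where it is left; moving it takes about 3 to 4 N at the bar. At the start it may be shut or up to 0.25 rad ajar
- flap_left_bar (a point): middle of that flap's handle: a round steel bar 10 mm thick and 110 mm long, parallel to the hinge, on two legs at its ends; its centre line stands 35 mm off the flap's outer face and 70 mm from the hinge line measured along the flap
- flap_left_hinge (a point): middle of that flap's hinge line, on the chest's top edge (105 mm above the bench, 115 mm from the chest's middle); the hinge line runs along the chest's x axis. With the flap shut the bar lies 70 mm to the chest's -y side of this point and 44 mm above it
- flap_right (a joint): swing of the flap hinged on the chest's -y side, in rad: 0 shut (flat on the chest), 1.57 standing upright, 1.75 fully open at its stop. The plywood is 230 mm along the hinge, 113 mm wide and 9 mm thick, 0.16 kg. The hinge is stiff, so the flap stays at any angle where it is left; moving it takes about 3 to 4 N at the bar. At the start it may be shut or up to 0.25 rad ajar
- flap_right_bar (a point): middle of that flap's handle: a round steel bar 10 mm thick and 110 mm long, parallel to the hinge, on two legs at its ends; its centre line stands 35 mm off the flap's outer face and 70 mm from the hinge line measured along the flap
- flap_right_hinge (a point): middle of that flap's hinge line, on the chest's top edge (105 mm above the bench, 115 mm from the chest's middle); the hinge line runs along the chest's x axis. With the flap shut the bar lies 70 mm to the chest's +y side of this point and 44 mm above it
- tub_140: red plastic measuring tub, round and open-topped, 140 mm across the rim and 68 mm high. A folded-down skirt makes the top 22 mm of the wall 8 mm thick (mouth 124 mm across); below it the wall is 3.5 mm thick and 130 mm across outside. Floor 5 mm thick. About 130 g. Origin: centre of its underside, z up through the mouth. Some of the five tubs may be absent
- tub_116: yellow plastic measuring tub, round and open-topped, 116 mm across the rim and 66 mm high. A folded-down skirt makes the top 22 mm of the wall 8 mm thick (mouth 100 mm across); below it the wall is 3.5 mm thick and 106 mm across outside. Floor 5 mm thick. About 100 g. Origin: centre of its underside, z up through the mouth. Some of the five tubs may be absent
- tub_92: green plastic measuring tub, round and open-topped, 92 mm across the rim and 64 mm high. A folded-down skirt makes the top 22 mm of the wall 8 mm thick (mouth 76 mm across); below it the wall is 3.5 mm thick and 82 mm across outside. Floor 5 mm thick. About 75 g. Origin: centre of its underside, z up through the mouth. Some of the five tubs may be absent
- tub_68: blue plastic measuring tub, round and open-topped, 68 mm across the rim and 62 mm high. A folded-down skirt makes the top 22 mm of the wall 8 mm thick (mouth 52 mm across); below it the wall is 3.5 mm thick and 58 mm across outside. Floor 5 mm thick. About 50 g. Origin: centre of its underside, z up through the mouth. Some of the five tubs may be absent
- tub_44: orange plastic measuring tub, round and open-topped, 44 mm across the rim and 60 mm high. A folded-down skirt makes the top 22 mm of the wall 8 mm thick (mouth 28 mm across); below it the wall is 3.5 mm thick and 34 mm across outside. Floor 5 mm thick. About 30 g. Origin: centre of its underside, z up through the mouth. Some of the five tubs may be absent
- clay_cup_a: terracotta tea cup, 72 mm across, 75 mm high. Not part of the job: leave it alone. Origin: centre of its underside
- clay_cup_b: terracotta tea cup, 72 mm across, 75 mm high. Not part of the job: leave it alone. Origin: centre of its underside
- canister: closed round steel tin canister, 115 mm across, 174 mm high with its lid knob. Not part of the job: leave it alone. Origin: centre of its underside
- spice_jar: amber glass spice jar with a red cap, 60 mm across, 90 mm high. Not part of the job: leave it alone. Origin: centre of its underside
- ladle: black plastic ladle lying along y, 350 mm long, bowl at the +y end; origin on its handle. Not part of the job: leave it alone
- karahi: round steel karahi, 310 mm across, on the gas ring at the left side; its rim is 161 mm above the bench. Not part of the job: leave it alone. Origin: centre of its underside
Not all that is in view belongs to the job. Of the things shaped like the tub_92, the green one is meant.

How it is judged:
By the outcome, as a careful person would: the job done as asked, in the order asked, and still so for the second after the job is handed in, with the robot touching nothing.
Of tub_140, tub_116, tub_92, tub_68, tub_44 only 3 to 5 are there at a start; the rules pass over those that are not, and their reading is None.
At some moment in a run one of tub_140, tub_116, tub_92, tub_68, tub_44 may be knocked a few centimetres aside while the robot is not near it.
It also fails if it takes over 210 s, if anything falls off the work surface, if the arm or the gripper's body presses on something with over 40 N, if the wrist force passes 120 N, or if a joint passes its speed limit or range.

### The arm

A 6-joint arm with a two-finger parallel gripper is mounted at the origin on the work surface. World frame = base frame: x ahead of the robot, y to its left, z up, the work surface at z = 0. Lengths are in mm, angles in rad, forces in N, time in s.
With the tool pointing down it reaches from about 300 to 775 mm from the base axis. Payload 14.6 kg.
Tool frame: the origin (TCP) lies at the very end of the fingers, on their centre line; the grasp point (between the pads) lies 19 mm behind it; z points along the fingers, y is the direction in which the jaws open and shut (so a half turn about z gives the same grasp; the last joint's range is limited). The gripper opens to 94 mm and grips with 3 to 60 N. Pads are 16 mm wide; open, the fingers measure 119 mm over their backs; the gripper's body (75 mm by 177 mm) begins 78 mm behind the grasp point.
Start: joints at [-1.324, 0.3, 1.521, -0, 1.321, -0.067], TCP at [169.764, -523.134, 205.446] pointing down, gripper open.
Joint ranges: [-3.03, 3.03], [-0.79, 2.21], [0.23, 2.52], [-1.04, 4.18], [0, 3.07], [-2.55, 2.55]. Speed limits (rad/s): [2.22, 2.22, 2.57, 3.14, 3.14, 3.14].

### API

Orientations are given as a 3x3 rotation matrix whose columns are the frame's x, y, z axes.
In Python, from rig import manip gives the robot as it stands.
- The arm moves only by the tool play_rows, never from a script. Its argument "plan" is a list that holds one entry, the list of rows, each a list of 5 numbers: the shift along the tool's x, y, z in m, then the turn about the tool's z in degrees, then the closure, from -1 (fully open) to 1 (shut), so that 0 is half open. In form: [[[x, y, z, yaw, hand], ...]]. A call has 1 to 12 rows; each row shifts and turns the commanded pose from where the row before left it, along the tool's axes as they then stand; what a row does not reach is not made up. A row lasts 1/10 s, in which the tool goes at most 50 mm and 8.59 degrees, less where a joint would pass 70% of its speed; a pose out of reach is approached as far as the arm can. A call is refused whole if a number of a shift passes 0.05 or a number of a turn 8.59, either way. A call with a gripper value outside its range is refused whole. The fingers move at their own pace and stop on an object; the grip force is fixed at half the most. Time passes only in rows, so rows that do not move let the fingers close. It gives the time, the measured TCP pose, the force and the opening at its end, in the units of the state.
- manip.sense(): the state, without advancing time (a new reading comes with each control period).
- manip.capture(name): name is "scene" or "top"; returns a dict with "pixels" (480x640x3 uint8, red, green, blue), "z_map" (480x640 float32, mm along the optical axis (not along the pixel's ray), 0 where there is no reading), "fovy" (degrees; the focal length in pixels is half the picture's height over the tangent of half this angle, whatever the lens; pixels are square), "cx", "cy" (the principal point, pixels), "rvec" (rotation vector, rad) and "tvec" (3), from world to camera coordinates, as OpenCV has them. Camera axes: x right, y down, z forward; pixel columns grow to the right and rows downward; lengths in mm; the calibration is good to about 2 mm. A picture is of the moment at which its call begins.
- manip.sign_off(): hands the job in, once; it reports no verdict.
Trained networks look in a picture, given as the dict that the camera call returned (one of the last four; its "shot" number tells which), for a name from the list of things; names that differ only in an ending like _2 or _b are one class to them, and where a whole thing is asked for, a point or a joint stands for the part that bears it (a point fixed in the world has none). Each returns a list of dicts, best first, with "p" (0 to 1); they miss things now and then, are a little off and sometimes report something else, mostly with a low value. They report only what shows in the picture. A call takes as long as a camera call. They do not tell look-alikes from the thing itself.
- manip.look_for(thing, picture): "position" ([x, y, z] in mm, in world coordinates, good to about 4 mm: the middle of the surface that is visible of it).
- manip.outline_of(thing, picture): "region" (480x640 bool, what is visible of it).
The state is a dict: "time_s": time; "joints": joint angles; "dq": joint speeds; "joint_torque": joint torques, N m; "tool_pos": TCP position; "tcp_rot": TCP orientation; "ft_force": force on the tool from outside, world axes, zero at the start; "wrist_torque": the same for the moment, N m; "opening": opening from 0.0 (shut) to 1.0 (fully open).
Only numpy, scipy, OpenCV 4.12 (cv2) and the standard library are available. Lean on these libraries where they do the work, as an engineer would, in place of code of your own. Each camera call takes 0.05 s, during which the arm holds its last target. There are 200 camera calls.

## Working session

There is one attempt and no reset: what is moved stays moved. The work goes in short steps, Python scripts to look and compute and a tool call to move; the robot and the scene stay as the last step left them, time stands still between calls to the robot, and variables do not carry over. Pictures are saved under pics/ and viewed, about 12 in all and at most 16, crops included, and the job is handed in when it is done.

Besides the shell and the picture viewer there is one more tool, called after ">>>" as a command line: name --argument value ..., lists and objects as JSON in quotes. play_rows: Moves the arm, as the interface text tells. Its arguments: {"type":"object","properties":{"plan":{"type":"array"}},"required":["plan"]}

```bash
mkdir -p pics; ls
cat > h.py <<'E'
import numpy as np, cv2
from rig import manip
def cap(n, save=None):
    p=manip.capture(n)
    if save: cv2.imwrite('pics/'+save, cv2.cvtColor(p['pixels'],cv2.COLOR_RGB2BGR))
    return p
def world(p):
    f=240/np.tan(np.radians(p['fovy'])/2); R,_=cv2.Rodrigues(np.array(p['rvec'],float)); t=np.array(p['tvec'],float).ravel()
    v,u=np.mgrid[:480,:640]; z=p['z_map']
    c=np.stack([(u-p['cx'])*z/f,(v-p['cy'])*z/f,z],-1)
    W=(c-t)@R; W[z<=0]=np.nan; return W
def st():
    s=manip.sense(); print('t',s['time_s'],'tcp',np.round(s['tool_pos'],1),'F',np.round(s['ft_force'],1),'op',round(s['opening'],3)); print(np.round(s['tcp_rot'],3).tolist(), np.round(s['joints'],2)); return s
E
python3 - <<'E'
from h import *
s=st()
for n in('scene','top'):
    p=cap(n,n+'0.png')
    print(n,p['fovy'],p['cx'],p['cy'],p['rvec'],p['tvec'])
    for t in ['tub_140','tub_116','tub_92','tub_68','tub_44','chest','flap_left_bar','flap_right_bar','flap_left','flap_right','clay_cup_a','canister','spice_jar','ladle','karahi']:
        print(t,[(np.round(d['position']).astype(int).tolist(),round(d['p'],2)) for d in manip.look_for(t,p)][:3])
E
```

```text
pics
t 0.0 tcp [ 169.7 -522.9  204.9] F [ 0.1 -0.2 -0.1] op 1.001
[[0.951, 0.309, -0.0], [0.309, -0.951, 0.001], [0.0, -0.001, -1.0]] [-1.32  0.3   1.52 -0.    1.32 -0.07]
scene 52.97219657436195 315.9405295108252 238.51522649251524 [ 1.66476467  1.56207991 -0.86507781] [ -31.57763716 -196.15080381 1873.42343671]
tub_140 [([450, -249, 43], 0.9), ([435, -410, 44], 0.89), ([606, -137, 40], 0.76)]
tub_116 [([450, -249, 43], 0.9), ([435, -410, 44], 0.89), ([606, -137, 40], 0.76)]
tub_92 [([450, -249, 43], 0.9), ([435, -410, 44], 0.89), ([606, -137, 40], 0.76)]
tub_68 [([450, -249, 43], 0.9), ([435, -410, 44], 0.89), ([606, -137, 40], 0.76)]
tub_44 [([450, -249, 43], 0.9), ([435, -410, 44], 0.89), ([606, -137, 40], 0.76)]
chest [([625, 210, 118], 0.71)]
flap_left_bar [([566, 265, 117], 0.84), ([606, -499, 56], 0.24)]
flap_right_bar [([553, 154, 121], 0.86)]
flap_left [([404, -84, 43], 0.74), ([563, 269, 121], 0.69), ([553, 155, 126], 0.2)]
flap_right [([555, 154, 125], 0.8)]
clay_cup_a [([770, -204, 54], 0.92), ([604, -498, 55], 0.79)]
canister [([511, -601, 107], 0.57)]
spice_jar [([329,
[... 510 characters left out ...]
0], 0.75)]
tub_68 [([421, -254, 6], 0.94), ([597, -139, 6], 0.8), ([615, -319, 60], 0.75)]
tub_44 [([421, -254, 6], 0.94), ([597, -139, 6], 0.8), ([615, -319, 60], 0.75)]
chest [([532, 214, 118], 0.75), ([421, -420, 38], 0.45), ([540, 272, 115], 0.43)]
flap_left_bar [([537, 270, 119], 0.87), ([532, 212, 120], 0.65)]
flap_right_bar [([526, 158, 125], 0.82)]
flap_left [([537, 273, 118], 0.59)]
flap_right [([530, 158, 124], 0.8)]
clay_cup_a [([595, -511, 46], 0.91), ([773, -210, 45], 0.6), ([528, 156, 124], 0.23)]
canister [([462, -587, 155], 0.77)]
spice_jar [([314, 336, 91], 0.95), ([774, -208, 45], 0.64)]
ladle [([759, 224, 17], 0.71)]
karahi [([434, 657, 119], 0.9), ([420, -418, 38], 0.73)]
```

```bash
python3 -c "
import cv2,numpy as np
a=cv2.imread('pics/scene0.png');b=cv2.imread('pics/top0.png')
print(a.shape)"
```

```text
(480, 640, 3)
```

View pics/scene0.png

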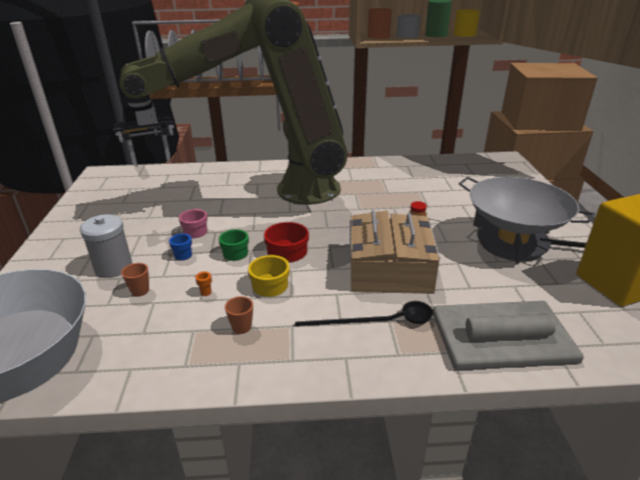

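View pics/top0.png

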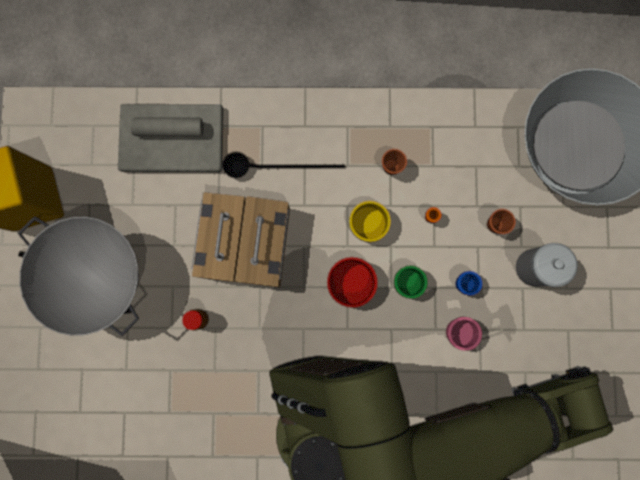

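The scene has five tubs, with the pink one a look-alike. The red tub is at about (353,282) in the top view, yellow (370,222), green (411,282), blue (470,284) and orange (433,215). The chest is near (241,239), its flaps nearly shut. Next I'll measure these precisely.

```bash
cat >> h.py <<'E'
from scipy.optimize import least_squares
HUE={'tub_140':((0,4),(176,180),140,68),'tub_116':((22,32),None,116,66),'tub_92':((55,90),None,92,64),'tub_68':((100,125),None,68,62),'tub_44':((5,16),None,44,60)}
def tubs(p,names=HUE,zoff=0,roi=(280,720,-560,330)):
    """rim centre (x,y,z) of each tub seen in picture p: mask by hue, keep points near the top, fit circle of known rim"""
    W=world(p); H=cv2.cvtColor(p['pixels'],cv2.COLOR_RGB2HSV); out={}
    for n in names:
        a,b,D,h=HUE[n]
        m=((H[...,0]>=a[0])&(H[...,0]<=a[1]))
        if b: m|=(H[...,0]>=b[0])
        m&=(H[...,1]>(215 if n=='tub_44' else 170))&(H[...,2]>50)
        m&=(W[...,0]>roi[0])&(W[...,0]<roi[1])&(W[...,1]>roi[2])&(W[...,1]<roi[3])
        k,l,s,c=cv2.connectedComponentsWithStats(m.astype(np.uint8))
        if k<2: out[n]=None; continue
        P=W[l==1+np.argmax(s[1:,4])]; zt=np.percentile(P[:,2],90)
        Q=P[np.abs(P[:,2]-zt)<6]
        r=least_squares(lambda q:np.hypot(Q[:,0]-q[0],Q[:,1]-q[1])-(D/2-4),np.median(Q,0)[:2],loss='soft_l1',f_scale=2)
        out[n]=(*np.round(r.x,1),round(float(np.median(Q[:,2])),1),len(Q),round(float(np.sqrt(np.mean(r.fun**2))),1),round(float(np.ptp(P[:,2])),1))
    return out
E
python3 - <<'E'
from h import *
p=cap('top')
print(tubs(p))
q=cap('scene'); print(tubs(q))
for n,p in(('top',p),('scene',q)):
    W=world(p)
    m=(W[...,0]>390)&(W[...,0]<680)&(W[...,1]>70)&(W[...,1]<360)&(W[...,2]>95)&(W[...,2]<180)
    if n=='scene': m&=(W[...,1]<330)
    P=W[m]
    rect=cv2.minAreaRect(P[:,:2].astype(np.float32)); print(n,rect)
    B=P[P[:,2]>138] if n=='top' else P[P[:,2]>138]
    for side in (0,1):
        b=B[(B[:,1]>214)==bool(side)]; 
        if len(b)<5: continue
        v=cv2.fitLine(b[:,:2].astype(np.float32),cv2.DIST_L2,0,.01,.01).ravel()
        print(' bar',side,len(b),np.round(b.mean(0),1),b[:,0].min(),b[:,0].max(),np.percentile(b[:,2],[50,90]),'yaw',np.degrees(np.arctan2(v[1],v[0])))
    F=P[(P[:,2]<140)]
    for y in range(90,340,12):
        f=F[abs(F[:,1]-y)<6]; 
        if len(f): print('  y',y,round(float(np.median(f[:,2])),1),len(f))
E
```

```text
{'tub_140': (np.float64(421.2), np.float64(-88.1), 67.5, 289, 2.3, 85.5), 'tub_116': (np.float64(590.1), np.float64(-137.3), 65.8, 268, 2.3, 80.4), 'tub_92': (np.float64(423.2), np.float64(-249.1), 63.1, 153, 2.5, 82.5), 'tub_68': (np.float64(420.8), np.float64(-410.9), 62.1, 130, 2.3, 74.6), 'tub_44': (np.float64(610.3), np.float64(-314.9), 60.7, 63, 2.4, 68.0)}
{'tub_140': (np.float64(428.1), np.float64(-84.6), 63.8, 273, 3.0, 70.9), 'tub_116': (np.float64(597.1), np.float64(-133.9), 62.7, 304, 2.7, 70.8), 'tub_92': (np.float64(428.1), np.float64(-245.7), 60.8, 78, 2.7, 52.8), 'tub_68': (np.float64(426.8), np.float64(-407.9), 58.4, 119, 2.7, 62.5), 'tub_44': (np.float64(617.6), np.float64(-310.7), 56.9, 67, 2.9, 55.7)}
top ((534.96533203125, 215.36428833007812), (242.92579650878906, 230.93319702148438), 83.6412353515625)
 bar 0 188 [530.1 164.7 161.9] 443.02255675795186 610.2749564687659 [163.49400143 168.36705372] yaw -2.2613783
 bar 1 182 [538.6 262.7 157.5] 421.9435320724221 600.186898103103 [157.91895578 162.32642961] yaw -4.5488033
  y 90 109.3 106
  y 102 114.1 309
  y 114 11
[... 335 characters left out ...]
ne ((538.4749755859375, 218.37742614746094), (241.22364807128906, 240.3662872314453), 83.50556182861328)
 bar 0 106 [548.2 163.2 159.3] 476.39618527194705 594.9414652998298 [161.81277574 164.77451526] yaw -5.6700263
 bar 1 106 [556.1 264.2 153.6] 484.44024531011314 605.6653879915389 [156.02185289 158.58861902] yaw -5.911755
  y 90 106.5 48
  y 102 112.1 162
  y 114 114.0 211
  y 126 116.3 209
  y 138 118.2 220
  y 150 120.1 211
  y 162 122.2 210
  y 174 125.4 151
  y 186 126.7 213
  y 198 128.5 213
  y 210 128.8 166
  y 222 120.4 174
  y 234 119.8 218
  y 246 118.9 219
  y 258 118.1 224
  y 270 117.3 190
  y 282 115.9 138
  y 294 115.2 202
  y 306 114.3 208
  y 318 113.5 188
  y 330 112.8 76
```

>>> play_rows --plan '[[[0, 0, 0, 8.07, 0.36], [0, 0, 0, 8.07, 0.36], [0, 0, 0, 8.06, 0.36], [0.0157, -0.04, 0, 0, 0.36], [0.0157, -0.04, 0, 0, 0.36], [0.0157, -0.04, 0, 0, 0.36], [0.0157, -0.04, 0, 0, 0.36], [0.0157, -0.04, 0, 0, 0.36], [0.0157, -0.04, 0, 0, 0.36], [0.0157, -0.04, 0, 0, 0.36], [0.0157, -0.04, 0, 0, 0.36], [0.0157, -0.04, 0, 0, 0.36]]]'

```text
time_s: 2.9
tool_pos: [349.7, -179.0, 205.7]
tcp_rot: [[0.994, -0.109, 0.001], [-0.109, -0.994, -0.0], [0.001, 0.0, -1.0]]
ft_force: [0.6, -0.7, 0.9]
opening: 0.318
```

>>> play_rows --plan '[[[0.0157, -0.04, 0, 0, 0.36], [0.0157, -0.04, 0, 0, 0.36], [0.0157, -0.04, 0, 0, 0.36], [0.0157, -0.04, 0, 0, 0.36], [0.0157, -0.04, 0, 0, 0.36], [0.0157, -0.04, 0, 0, 0.36], [0.0157, -0.04, 0, 0, 0.36], [0.0157, -0.04, 0, 0, 0.36], [0.0157, -0.04, 0, 0, 0.36], [0, 0, 0, 0, 0.36], [0, 0, 0, 0, 0.36]]]'

```text
time_s: 4.0
tool_pos: [528.5, 162.3, 204.9]
tcp_rot: [[0.994, -0.107, -0.001], [-0.107, -0.994, -0.0], [-0.001, 0.0, -1.0]]
ft_force: [0.5, 0.5, -0.9]
opening: 0.322
```

```bash
cat >> h.py <<'E'
YAW=np.radians(-6.2); EX=np.array([np.cos(YAW),np.sin(YAW)]); EY=np.array([-np.sin(YAW),np.cos(YAW)]); C=np.array([535,215.5])
def to_tool(x,y,z):
    s=manip.sense(); d=np.array([x,y,z])-s['tool_pos']; print('  tool delta',np.round(np.array(s['tcp_rot']).T@d,1))
def bar(side,th):
    "side -1 right, +1 left -> world xyz of bar"
    d=70*np.cos(th)-44*np.sin(th); h=70*np.sin(th)+44*np.cos(th)
    return np.r_[C+EY*side*(115-d),105+h]
E
python3 - <<'E'
from h import *
s=st()
b=bar(-1,.17); print(b); to_tool(b[0],b[1],b[2]-19)
p=cap('top','t1.png'); q=cap('scene','s1.png')
# bar ridge near gripper-free: columns of bar points
for p in(p,q):
    W=world(p); print(tubs(p))
a=np.linspace(.17,1.77,17); print(np.round(np.diff([[70*np.cos(t)-44*np.sin(t),70*np.sin(t)+44*np.cos(t)] for t in a],axis=0),1).tolist())
E
```

```text
t 4.0 tcp [528.5 162.3 204.9] F [ 0.5  0.5 -0.9] op 0.322
[[0.994, -0.107, -0.001], [-0.107, -0.994, -0.0], [-0.001, 0.0, -1.0]] [ 0.23  0.31  1.51 -0.    1.32  1.91]
[529.22710075 162.35955937 160.20849418]
  tool delta [ 0.8 -0.1 63.7]
{'tub_140': (np.float64(421.7), np.float64(-87.7), 67.2, 260, 2.4, 83.4), 'tub_116': (np.float64(590.2), np.float64(-137.3), 65.8, 277, 2.2, 83.3), 'tub_92': (np.float64(423.3), np.float64(-248.8), 63.7, 148, 2.5, 82.2), 'tub_68': (np.float64(421.0), np.float64(-410.8), 62.2, 132, 2.4, 73.6), 'tub_44': (np.float64(610.1), np.float64(-314.7), 60.6, 61, 2.3, 73.7)}
{'tub_140': (np.float64(427.8), np.float64(-85.0), 62.8, 276, 2.9, 71.2), 'tub_116': (np.float64(597.0), np.float64(-133.7), 62.8, 310, 2.8, 69.7), 'tub_92': (np.float64(427.9), np.float64(-246.0), 61.3, 70, 2.8, 51.5), 'tub_68': (np.float64(426.9), np.float64(-407.3), 58.1, 120, 2.9, 66.8), 'tub_44': (np.float64(616.3), np.float64(-312.1), 56.9, 57, 2.5, 59.4)}
[[-5.8, 5.9], [-6.4, 5.3], [-6.9, 4.6], [-7.3, 3.9], [-7.6, 3.1], [-7.9, 2.4], [-8.1, 1.6], [-8.2, 0.7], [-8.3, -0.1], [-8.2, -0.9], [-8.1, -1.7], [-7.9, -2.5], [-7.6, -3.3], [-7.2, -4.0], [-6.8, -4.7], [-6.3, -5.4]]
```

View pics/s1.png

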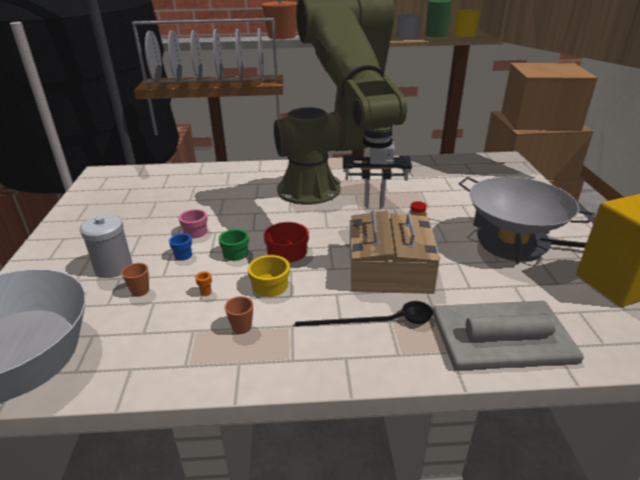

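The two fingers at about (367,195) and (383,195) hang above the right bar at about (376,228), so I'll descend and grip.

>>> play_rows --plan '[[[0.001, 0, 0.025, 0, 0.36], [0, 0, 0.025, 0, 0.36], [0, 0, 0.0135, 0, 0.36], [0, 0, 0, 0, 1], [0, 0, 0, 0, 1], [0, 0, 0, 0, 1], [0, 0, 0, 0, 1], [0, 0, 0, 0, 1]]]'

```text
time_s: 4.9
tool_pos: [530.5, 163.3, 144.2]
tcp_rot: [[0.994, -0.108, 0.004], [-0.108, -0.994, 0.003], [0.003, -0.003, -1.0]]
ft_force: [-0.7, 9.4, 5.3]
opening: 0.096
```

>>> play_rows --plan '[[[0, 0.0058, -0.0059, 0, 1], [0, 0.0064, -0.0053, 0, 1], [0, 0.0069, -0.0046, 0, 1], [0, 0.0073, -0.0039, 0, 1], [0, 0.0076, -0.0031, 0, 1], [0, 0.0079, -0.0024, 0, 1], [0, 0.0081, -0.0016, 0, 1], [0, 0.0082, -0.0007, 0, 1], [0, 0, 0, 0, 1]]]'

```text
time_s: 5.8
tool_pos: [523.9, 103.8, 171.7]
tcp_rot: [[0.994, -0.109, 0.003], [-0.109, -0.994, 0.001], [0.003, -0.001, -1.0]]
ft_force: [-3.8, 0.2, 8.2]
opening: 0.095
```

>>> play_rows --plan '[[[0, 0.0083, 0.0001, 0, 1], [0, 0.0082, 0.0009, 0, 1], [0, 0.0081, 0.0017, 0, 1], [0, 0.0079, 0.0025, 0, 1], [0, 0.0076, 0.0033, 0, 1], [0, 0.0072, 0.004, 0, 1], [0, 0.0068, 0.0047, 0, 1], [0, 0.0066, 0.0056, 0, 1], [0, 0, 0, 0, 1], [0, 0, 0, 0, 1]]]'

```text
time_s: 6.8
tool_pos: [518.7, 47.5, 148.7]
tcp_rot: [[0.994, -0.107, 0.007], [-0.107, -0.994, 0.007], [0.006, -0.008, -1.0]]
ft_force: [4.0, 36.0, 17.6]
opening: 0.095
```

>>> play_rows --plan '[[[0, 0, 0, 0, 0.62], [0, 0, 0, 0, 0.62], [0, 0, 0, 0, 0.62], [0, 0, -0.03, 0, 0.62], [0, 0, -0.04, 0, 0.62], [0, 0, -0.03, 0, 0.36], [0, -0.04, 0, 0, 0.36], [0, -0.04, 0, 0, 0.36], [0, -0.04, 0, 0, 0.36], [0, -0.04, 0, 0, 0.36], [0, -0.04, 0, 0, 0.36], [0, 0, 0, 0, 0.36]]]'

```text
time_s: 8.0
tool_pos: [538.3, 245.5, 245.1]
tcp_rot: [[0.994, -0.105, -0.001], [-0.105, -0.994, -0.001], [-0.001, 0.001, -1.0]]
ft_force: [-0.2, -0.5, 0.2]
opening: 0.322
```

Run:
```python
from h import *
s=st()
b=bar(1,.083); print(b); to_tool(b[0],b[1],b[2]-19)
q=cap('scene','s2.png'); p=cap('top'); W=world(p)
m=(W[...,0]>420)&(W[...,0]<640)&(W[...,1]>20)&(W[...,1]<125)&(W[...,2]>110)
P=W[m]
for z in range(120,225,10):
    f=P[abs(P[:,2]-z)<5]; 
    if len(f): print(z,len(f),np.round(np.percentile((f[:,:2]-C)@EY,[5,50,95]),1))
a=np.linspace(.083,1.77,18); print(np.round(np.diff([[70*np.cos(t)-44*np.sin(t),70*np.sin(t)+44*np.cos(t)] for t in a],axis=0),1).tolist())
```

```text
t 8.0 tcp [538.3 245.5 245.1] F [-0.2 -0.5  0.2] op 0.322
[[0.994, -0.105, -0.001], [-0.105, -0.994, -0.001], [-0.001, 0.001, -1.0]] [ 0.37  0.37  1.34 -0.    1.44  2.04]
[540.27995728 264.10283269 154.65186044]
  tool delta [  0.2 -18.9 109.4]
120 31 [-118.9 -117.8 -116.7]
130 30 [-120.7 -119.6 -118.6]
140 35 [-122.5 -121.6 -120.6]
150 27 [-124.1 -123.5 -122.3]
160 52 [-174.5 -125.6 -124.2]
170 228 [-175.2 -168.6 -126.9]
180 71 [-173.  -143.6 -128.2]
190 33 [-131.6 -130.6 -129.9]
200 39 [-133.4 -132.5 -131.4]
210 180 [-143.3 -138.8 -133.8]
220 154 [-143.7 -139.4 -135.5]
[[-5.2, 6.3], [-5.8, 5.8], [-6.4, 5.1], [-6.9, 4.5], [-7.3, 3.8], [-7.6, 3.0], [-7.9, 2.3], [-8.1, 1.5], [-8.2, 0.7], [-8.2, -0.1], [-8.1, -0.9], [-8.0, -1.7], [-7.8, -2.5], [-7.5, -3.3], [-7.1, -4.0], [-6.7, -4.7], [-6.2, -5.4]]
```

View pics/s2.png

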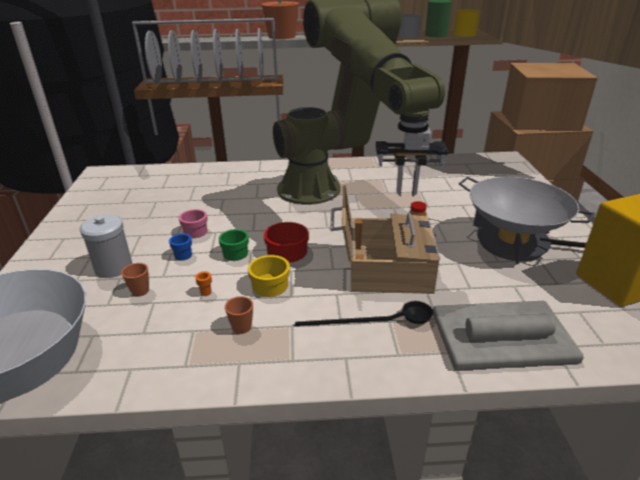

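The right flap stands open, leaning out (measured at about 1.75 rad). The left flap is still down, with its bar at about (409,229).

>>> play_rows --plan '[[[0, -0.019, 0, 0, 0.36], [0, 0, 0.04, 0, 0.36], [0, 0, 0.04, 0, 0.36], [0, 0, 0.0285, 0, 0.36], [0, 0, 0, 0, 1], [0, 0, 0, 0, 1], [0, 0, 0, 0, 1], [0, 0, 0, 0, 1], [0, 0, 0, 0, 1]]]'

```text
time_s: 9.0
tool_pos: [540.8, 265.6, 137.7]
tcp_rot: [[0.994, -0.107, 0.002], [-0.107, -0.994, 0.008], [0.001, -0.009, -1.0]]
ft_force: [13.7, 40.5, -34.2]
opening: 0.099
```

>>> play_rows --plan '[[[0, -0.0052, -0.0063, 0, 1], [0, -0.0058, -0.0058, 0, 1], [0, -0.0064, -0.0051, 0, 1], [0, -0.0069, -0.0045, 0, 1], [0, -0.0073, -0.0038, 0, 1], [0, -0.0076, -0.003, 0, 1], [0, -0.0079, -0.0023, 0, 1], [0, -0.0081, -0.0015, 0, 1], [0, -0.0082, -0.0007, 0, 1], [0, 0, 0, 0, 1]]]'

```text
time_s: 10.0
tool_pos: [548.2, 324.8, 174.1]
tcp_rot: [[0.994, -0.108, 0.003], [-0.108, -0.994, 0.001], [0.003, -0.002, -1.0]]
ft_force: [-5.1, -0.8, 7.4]
opening: 0.098
```

>>> play_rows --plan '[[[0, -0.0082, 0.0001, 0, 1], [0, -0.0081, 0.0009, 0, 1], [0, -0.008, 0.0017, 0, 1], [0, -0.0078, 0.0025, 0, 1], [0, -0.0075, 0.0033, 0, 1], [0, -0.0071, 0.004, 0, 1], [0, -0.0067, 0.0047, 0, 1], [0, -0.0064, 0.0056, 0, 1], [0, 0, 0, 0, 1], [0, 0, 0, 0, 1]]]'

```text
time_s: 11.0
tool_pos: [554.9, 384.9, 151.3]
tcp_rot: [[0.994, -0.108, 0.004], [-0.108, -0.994, 0.004], [0.004, -0.004, -1.0]]
ft_force: [-0.1, 5.9, 4.0]
opening: 0.097
```

>>> play_rows --plan '[[[0, -0.0025, 0.003, 0, 1], [0, 0, 0, 0, 1], [0, 0, 0, 0, 1]]]'

```text
time_s: 11.3
tool_pos: [555.2, 387.5, 148.8]
tcp_rot: [[0.994, -0.108, 0.005], [-0.108, -0.994, 0.004], [0.004, -0.005, -1.0]]
ft_force: [-2.0, 6.7, 6.7]
opening: 0.093
```

>>> play_rows --plan '[[[0, -0.0025, 0.003, 0, 1], [0, -0.001, 0.001, 0, 1], [0, 0, 0, 0, 1], [0, 0, 0, 0, 1]]]'

```text
time_s: 11.7
tool_pos: [556.0, 387.8, 148.0]
tcp_rot: [[0.994, -0.11, 0.005], [-0.11, -0.994, -0.001], [0.005, -0.0, -1.0]]
ft_force: [-16.8, -22.2, 34.8]
opening: 0.098
```

>>> play_rows --plan '[[[0, 0, 0, 0, 0.62], [0, 0, 0, 0, 0.62], [0, 0, 0, 0, 0.62], [0, 0, -0.03, 0, 0.62], [0, 0, -0.04, 0, 0.62], [0, 0, -0.04, 0, 0.36], [0, 0, -0.04, 0, 0.36], [0, 0.04, 0, 0, 0.36], [0, 0.04, 0, 0, 0.36], [0, 0.04, 0, 0, 0.36], [0, 0.04, 0, 0, 0.36]]]'

```text
time_s: 12.8
tool_pos: [536.9, 229.4, 291.5]
tcp_rot: [[0.994, -0.108, 0.0], [-0.108, -0.994, 0.0], [0.0, -0.0, -1.0]]
ft_force: [0.7, -0.6, 0.6]
opening: 0.319
```

>>> play_rows --plan '[[[0, 0, 0, -8.18, 0.36], [0, 0, 0, -8.18, 0.36], [0, 0, 0, -8.18, 0.36], [0, 0, 0, -8.18, 0.36], [0, 0, 0, -8.18, 0.36], [0, 0, 0, -8.18, 0.36], [0, 0, 0, -8.18, 0.36], [0, 0, 0, -8.18, 0.36], [0, 0, 0, -8.18, 0.36], [0, 0, 0, -8.18, 0.36], [0, 0, 0, -8.2, 0.36], [0, 0, 0, 0, 0.36]]]'

```text
time_s: 14.0
tool_pos: [537.3, 230.8, 291.5]
tcp_rot: [[0.106, 0.994, 0.0], [0.994, -0.106, 0.0], [0.0, 0.0, -1.0]]
ft_force: [0.0, -0.1, -0.1]
opening: 0.324
```

```bash
cat >> h.py <<'E'
def flaps(p):
    W=world(p)
    for side in(-1,1):
        d=((W[...,:2]-C)@EY)*side; e=(W[...,:2]-C)@EX
        m=(abs(e)<100)&(d>60)&(d<160)&(W[...,2]>110)&(W[...,2]<212)
        P=np.c_[d[m],W[m][:,2]]; P=P[(P[:,0]<142)]
        r=[]
        for z in range(115,210,10):
            f=P[abs(P[:,1]-z)<5,0]
            if len(f)>5: r.append((z,round(float(np.median(f)),1),len(f)))
        print('flap',side,r)
E
python3 - <<'E'
from h import *
s=st(); p=cap('top','t3.png'); flaps(p); print(tubs(p))
W=world(p);d=((W[...,:2]-C)); a=d@EX;b=d@EY
# chest walls tops: rim at z~105
m=(abs(a)<130)&(abs(b)<110)&(abs(W[...,2]-105)<5)
print('wall',[np.round(np.percentile(a[m&(a>0)],[3,50,97]),1),np.round(np.percentile(a[m&(a<0)],[3,50,97]),1)])
E
```

```text
t 14.0 tcp [537.3 230.8 291.5] F [ 0.  -0.1 -0.1] op 0.324
[[0.106, 0.994, 0.0], [0.994, -0.106, 0.0], [0.0, 0.0, -1.0]] [0.34 0.33 1.28 0.   1.53 0.45]
flap -1 [(115, 115.2, 64), (125, 118.9, 29), (135, 120.6, 28), (145, 122.2, 26), (155, 124.0, 32), (165, 125.9, 32), (175, 127.9, 36), (185, 129.7, 29), (195, 131.4, 36), (205, 133.4, 36)]
flap 1 [(115, 116.4, 15), (125, 118.8, 18), (135, 119.9, 21), (145, 122.5, 15), (185, 130.5, 11), (195, 131.2, 19), (205, 133.1, 28)]
{'tub_140': (np.float64(421.4), np.float64(-87.7), 67.4, 260, 2.3, 85.1), 'tub_116': (np.float64(590.2), np.float64(-137.4), 65.5, 267, 2.2, 84.8), 'tub_92': (np.float64(423.7), np.float64(-249.0), 63.6, 139, 2.5, 82.8), 'tub_68': (np.float64(420.4), np.float64(-411.0), 61.5, 134, 2.3, 74.6), 'tub_44': (np.float64(610.6), np.float64(-313.8), 61.0, 56, 2.3, 72.0)}
wall [array([ 16.9, 106.6, 113.8]), array([-114.9,  -97.6,  -10.4])]
```

View pics/t3.png

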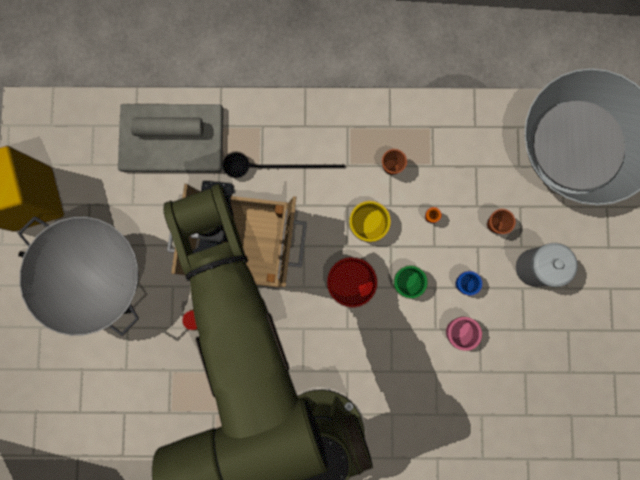

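Both flaps fit about 1.75 rad in the picture. The red tub, at (352,282), is next.

>>> play_rows --plan '[[[-0.0409, -0.0182, 0, 0, 0.36], [-0.0409, -0.0182, 0, 0, 0.36], [-0.0409, -0.0182, 0, 0, 0.36], [-0.0409, -0.0182, 0, 0, 0.36], [-0.0409, -0.0182, 0, 0, 0.36], [-0.0409, -0.0182, 0, 0, 0.36], [-0.0409, -0.0182, 0.03, 0, 0.36], [-0.0409, -0.0182, 0.04, 0, 0.36], [0, 0, 0.04, 0, 0.36], [0, 0, 0.04, 0, 0.36], [0, 0, 0.04, 0, 0.36], [0, 0, 0, 0, 0.36]]]'

```text
time_s: 15.25
tool_pos: [360.2, -68.9, 107.1]
tcp_rot: [[0.113, 0.994, -0.007], [0.994, -0.113, 0.002], [0.001, -0.007, -1.0]]
ft_force: [-0.7, -0.2, 1.1]
opening: 0.32
```

Run:
```python
from h import *
s=st(); p=cap('top'); q=cap('scene','s4.png'); print(tubs(p)); print(tubs(q))
x,y=np.array([423,-86])-66*EX; print(x,y); to_tool(x,y,48)
i=cv2.imread('pics/s4.png')[130:300,170:400]; cv2.imwrite('pics/s4c.png',cv2.resize(i,None,fx=3,fy=3))
```

```text
t 15.25 tcp [360.2 -68.9 107.1] F [-0.7 -0.2  1.1] op 0.32
[[0.113, 0.994, -0.007], [0.994, -0.113, 0.002], [0.001, -0.007, -1.0]] [-0.29  0.01  2.1  -0.    1.03 -0.18]
{'tub_140': (np.float64(419.5), np.float64(-87.2), 69.1, 161, 1.9, 394.7), 'tub_116': (np.float64(590.3), np.float64(-137.3), 65.3, 272, 2.3, 85.5), 'tub_92': (np.float64(423.2), np.float64(-248.8), 64.2, 141, 2.4, 79.1), 'tub_68': (np.float64(420.3), np.float64(-410.9), 62.2, 135, 2.3, 73.8), 'tub_44': (np.float64(609.7), np.float64(-314.4), 60.5, 60, 2.4, 71.5)}
{'tub_140': (np.float64(428.4), np.float64(-84.9), 63.6, 270, 3.0, 72.4), 'tub_116': (np.float64(597.1), np.float64(-133.7), 62.4, 318, 2.9, 68.0), 'tub_92': (np.float64(428.0), np.float64(-245.0), 60.6, 72, 3.4, 53.0), 'tub_68': (np.float64(427.0), np.float64(-408.3), 58.0, 115, 2.8, 61.9), 'tub_44': (np.float64(615.9), np.float64(-311.4), 57.1, 56, 2.4, 27.5)}
357.38603637782717 -78.8720425234025
  tool delta [-9.9 -4.3 63.3]
```

View pics/s4c.png

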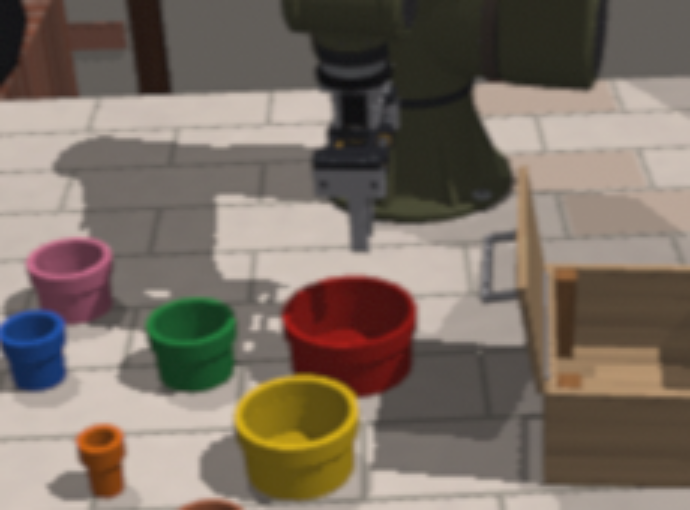

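The fingers at crop (360,240) are above the back rim of the red tub, with its centre at crop (350,325). I'll shift to the tub's line, lower and pinch the wall.

>>> play_rows --plan '[[[-0.0099, -0.0043, 0, 0, 0.36], [0, 0, 0.02, 0, 0.36], [0, 0, 0.02, 0, 0.36], [0, 0, 0.02, 0, 0.36], [0, 0, 0, 0, 0.36], [0, 0, 0, 0, 1], [0, 0, 0, 0, 1], [0, 0, 0, 0, 1], [0, 0, 0, 0, 1], [0, 0, 0, 0, 1]]]'

```text
time_s: 16.35
tool_pos: [357.8, -79.1, 51.2]
tcp_rot: [[0.108, 0.994, 0.002], [0.994, -0.108, -0.001], [-0.001, 0.002, -1.0]]
ft_force: [-1.5, -0.5, 8.8]
opening: 0.072
```

Run:
```python
from h import *
s=st(); p=cap('scene'); print(tubs(p,['tub_140'])); print(tubs(cap('top'),['tub_140']))
t=s['tool_pos'];print('implied centre',np.array(t[:2])+66*EX)
```

```text
t 16.35 tcp [357.8 -79.1  51.2] F [-1.5 -0.5  8.8] op 0.072
[[0.108, 0.994, 0.002], [0.994, -0.108, -0.001], [-0.001, 0.002, -1.0]] [-0.32  0.12  2.16 -0.    0.87 -0.21]
{'tub_140': (np.float64(428.0), np.float64(-93.7), 63.6, 253, 3.0, 71.1)}
{'tub_140': (np.float64(419.7), np.float64(-96.1), 68.3, 185, 2.0, 340.1)}
implied centre [423.41787719 -86.22951499]
```

>>> play_rows --plan '[[[0, 0, -0.02, 0, 1], [0, 0, -0.03, 0, 1], [0, 0, -0.04, 0, 1], [0, 0, -0.04, 0, 1], [0, 0, -0.04, 0, 1], [0, 0, -0.04, 0, 1], [0, 0, -0.035, 0, 1], [0, 0, 0, 0, 1]]]'

```text
time_s: 17.25
tool_pos: [358.0, -79.1, 299.5]
tcp_rot: [[0.108, 0.994, 0.007], [0.994, -0.108, -0.002], [-0.002, 0.007, -1.0]]
ft_force: [-0.5, -0.1, -2.2]
opening: 0.069
```

>>> play_rows --plan '[[[0.0321, 0.0078, 0, 0, 1], [0.0321, 0.0078, 0, 0, 1], [0.0321, 0.0078, 0, 0, 1], [0.0321, 0.0078, 0, 0, 1], [0.0321, 0.0078, 0, 0, 1], [0.0321, 0.0078, 0, 0, 1], [0.0321, 0.0078, 0, 0, 1], [0.0321, 0.0078, 0, 0, 1], [0.0321, 0.0078, 0, 0, 1], [0.0321, 0.0078, 0, 0, 1], [0, 0, 0, 0, 1], [0, 0, 0, 0, 1]]]'

```text
time_s: 18.45
tool_pos: [469.0, 232.0, 294.1]
tcp_rot: [[0.107, 0.994, -0.002], [0.994, -0.107, -0.001], [-0.001, -0.002, -1.0]]
ft_force: [-0.2, -0.1, -1.8]
opening: 0.07
```

Run:
```python
from h import *
s=st(); p=cap('scene','s5.png'); print(tubs(p,['tub_140'],roi=(400,650,100,330))); print(tubs(cap('top'),['tub_140'],roi=(400,650,100,330)))
to_tool(470,232,61)
```

```text
t 18.45 tcp [469.  232.  294.1] F [-0.2 -0.1 -1.8] op 0.07
[[0.107, 0.994, -0.002], [0.994, -0.107, -0.001], [-0.001, -0.002, -1.0]] [ 0.39  0.19  1.46 -0.    1.5   0.5 ]
{'tub_140': (np.float64(539.1), np.float64(216.6), 305.5, 368, 2.7, 69.7)}
{'tub_140': (np.float64(531.9), np.float64(214.4), 310.1, 296, 2.2, 520.5)}
  tool delta [  1.    0.9 233.9]
```

View pics/s5.png

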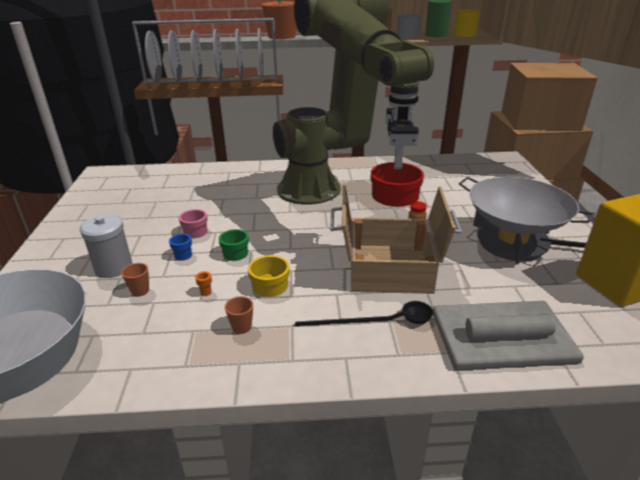

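The red tub is held level above the chest, at (397,184).

>>> play_rows --plan '[[[0.001, 0.001, 0.04, 0, 1], [0, 0, 0.04, 0, 1], [0, 0, 0.04, 0, 1], [0, 0, 0.04, 0, 1], [0, 0, 0.04, 0, 1], [0, 0, 0.015, 0, 1], [0, 0, 0.01, 0, 1], [0, 0, 0.005, 0, 1], [0, 0, 0, 0, 1], [0, 0, 0, 0, 1]]]'

```text
time_s: 19.55
tool_pos: [471.0, 232.8, 66.2]
tcp_rot: [[0.109, 0.994, 0.002], [0.994, -0.109, 0.001], [0.001, 0.001, -1.0]]
ft_force: [0.5, -1.0, -1.9]
opening: 0.069
```

>>> play_rows --plan '[[[0, 0, 0.005, 0, 1], [0, 0, 0, 0, 1], [0, 0, 0, 0, 0.5], [0, 0, 0, 0, 0.36], [0, 0, 0, 0, 0.36], [0, 0, 0, 0, 0.36], [0, 0, -0.03, 0, 0.36], [0, 0, -0.04, 0, 0.36], [0, 0, -0.04, 0, 0.36], [0, 0, -0.04, 0, 0.36], [0, 0, -0.04, 0, 0.36], [0, 0, -0.04, 0, 0.36]]]'

```text
time_s: 20.75
tool_pos: [470.2, 232.6, 292.1]
tcp_rot: [[0.108, 0.994, 0.0], [0.994, -0.108, 0.0], [0.0, 0.0, -1.0]]
ft_force: [0.5, 0.3, -0.5]
opening: 0.319
```

Run:
```python
from h import *
s=st(); q=cap('scene','s6.png'); p=cap('top','t6.png'); 
print(tubs(q,roi=(400,720,-560,330))); print(tubs(p,roi=(280,720,-560,330)))
x,y=np.array([592.5,-135.5])-54*EX; print(x,y); to_tool(x,y,290)
```

```text
t 20.75 tcp [470.2 232.6 292.1] F [ 0.5  0.3 -0.5] op 0.319
[[0.108, 0.994, 0.0], [0.994, -0.108, 0.0], [0.0, 0.0, -1.0]] [ 0.39  0.19  1.46 -0.    1.49  0.5 ]
{'tub_140': (np.float64(540.7), np.float64(217.7), 74.2, 262, 3.1, 73.2), 'tub_116': (np.float64(597.7), np.float64(-134.1), 62.3, 291, 2.7, 69.8), 'tub_92': (np.float64(427.6), np.float64(-245.4), 61.0, 69, 3.1, 39.5), 'tub_68': (np.float64(427.1), np.float64(-407.9), 57.6, 101, 3.0, 59.3), 'tub_44': (np.float64(616.7), np.float64(-311.6), 57.3, 58, 2.3, 57.2)}
{'tub_140': (np.float64(533.7), np.float64(215.5), 76.0, 212, 2.3, 538.1), 'tub_116': (np.float64(590.0), np.float64(-137.3), 65.8, 262, 2.3, 82.7), 'tub_92': (np.float64(423.9), np.float64(-249.1), 63.9, 138, 2.5, 81.2), 'tub_68': (np.float64(420.7), np.float64(-410.8), 63.3, 126, 2.4, 75.7), 'tub_44': (np.float64(609.9), np.float64(-314.1), 61.0, 62, 2.3, 66.8)}
538.815847945495 -129.66803479187476
  tool delta [-353.5  106.     5. ]
```

View pics/s6.png

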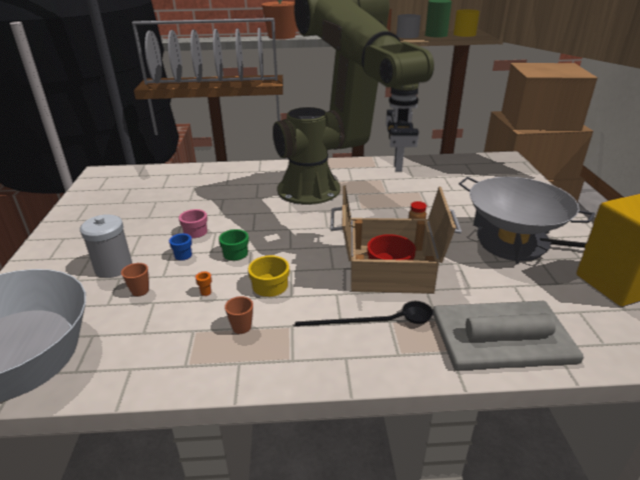

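The red tub sits level in the chest at (391,252). Yellow at (270,275) is next.

>>> play_rows --plan '[[[-0.0393, 0.0118, 0, 0, 0.36], [-0.0393, 0.0118, 0, 0, 0.36], [-0.0393, 0.0118, 0, 0, 0.36], [-0.0393, 0.0118, 0, 0, 0.36], [-0.0393, 0.0118, 0, 0, 0.36], [-0.0393, 0.0118, 0, 0, 0.36], [-0.0393, 0.0118, 0, 0, 0.36], [-0.0393, 0.0118, 0, 0, 0.36], [-0.0393, 0.0118, 0, 0, 0.36], [0, 0, 0.04, 0, 0.36], [0, 0, 0.04, 0, 0.36], [0, 0, 0.04, 0, 0.36]]]'

```text
time_s: 22.05
tool_pos: [537.2, -130.7, 167.9]
tcp_rot: [[0.109, 0.994, -0.001], [0.994, -0.109, 0.0], [0.0, -0.001, -1.0]]
ft_force: [-0.3, -0.5, 0.0]
opening: 0.315
```

>>> play_rows --plan '[[[0, 0, 0.04, 0, 0.36], [0, 0, 0.04, 0, 0.36], [0, 0, 0, 0, 0.36], [0, 0, 0, 0, 0.36]]]'

```text
time_s: 22.45
tool_pos: [537.8, -130.4, 90.7]
tcp_rot: [[0.108, 0.994, -0.001], [0.994, -0.108, 0.0], [0.0, -0.001, -1.0]]
ft_force: [0.2, -0.3, 0.3]
opening: 0.322
```

Run:
```python
from h import *
s=st(); x,y=np.array([594,-135.5])-54*EX; print(x,y); to_tool(x,y,52)
print(tubs(cap('scene'),['tub_116']),tubs(cap('top'),['tub_116']))
```

```text
t 22.45 tcp [ 537.8 -130.4   90.7] F [ 0.2 -0.3  0.3] op 0.322
[[0.108, 0.994, -0.001], [0.994, -0.108, 0.0], [0.0, -0.001, -1.0]] [-0.3   0.43  1.63 -0.    1.08 -0.2 ]
540.315847945495 -129.66803479187476
  tool delta [ 1.   2.5 38.7]
{'tub_116': (np.float64(597.5), np.float64(-134.3), 62.1, 286, 2.8, 68.6)} {'tub_116': (np.float64(575.0), np.float64(-29.4), 379.8, 9, 2.5, 384.5)}
```

>>> play_rows --plan '[[[0.001, 0.0025, 0, 0, 0.36], [0, 0, 0.02, 0, 0.36], [0, 0, 0.0195, 0, 0.36], [0, 0, 0, 0, 0.36]]]'

```text
time_s: 22.95
tool_pos: [539.8, -129.4, 49.8]
tcp_rot: [[0.108, 0.994, -0.002], [0.994, -0.108, 0.001], [0.0, -0.002, -1.0]]
ft_force: [0.3, 0.8, -0.0]
opening: 0.321
```

Run:
```python
from h import *
s=st(); print(tubs(cap('scene'),['tub_116']))
```

```text
t 22.95 tcp [ 539.8 -129.4   49.8] F [ 0.3  0.8 -0. ] op 0.321
[[0.108, 0.994, -0.002], [0.994, -0.108, 0.001], [0.0, -0.002, -1.0]] [-0.3   0.49  1.65  0.    1.   -0.19]
{'tub_116': (np.float64(597.5), np.float64(-134.0), 62.2, 260, 2.8, 69.3)}
```

>>> play_rows --plan '[[[0, 0, 0, 0, 0.6], [0, 0, 0, 0, 0.8], [0, 0, 0, 0, 1], [0, 0, 0, 0, 1], [0, 0, 0, 0, 1], [0, 0, 0, 0, 1]]]'

```text
time_s: 23.6
tool_pos: [540.7, -129.8, 51.6]
tcp_rot: [[0.108, 0.994, 0.001], [0.994, -0.108, -0.0], [-0.0, 0.001, -1.0]]
ft_force: [-2.9, 1.1, 6.2]
opening: 0.089
```

Run:
```python
from h import *
s=st(); print(tubs(cap('scene'),['tub_116']))
```

```text
t 23.6 tcp [ 540.7 -129.8   51.6] F [-2.9  1.1  6.2] op 0.089
[[0.108, 0.994, 0.001], [0.994, -0.108, -0.0], [-0.0, 0.001, -1.0]] [-0.3   0.49  1.65  0.    1.01 -0.19]
{'tub_116': (np.float64(600.1), np.float64(-134.4), 62.4, 250, 2.9, 68.5)}
```

>>> play_rows --plan '[[[0, 0, -0.02, 0, 1], [0, 0, -0.03, 0, 1], [0, 0, -0.04, 0, 1], [0, 0, -0.04, 0, 1], [0, 0, -0.04, 0, 1], [0, 0, -0.04, 0, 1], [0, 0, -0.035, 0, 1], [0, 0, 0, 0, 1]]]'

```text
time_s: 24.45
tool_pos: [541.4, -130.0, 300.8]
tcp_rot: [[0.108, 0.994, 0.008], [0.994, -0.108, -0.002], [-0.001, 0.008, -1.0]]
ft_force: [0.2, -0.1, -1.2]
opening: 0.089
```

>>> play_rows --plan '[[[0.0344, -0.0097, 0, 0, 1], [0.0344, -0.0097, 0, 0, 1], [0.0344, -0.0097, 0, 0, 1], [0.0344, -0.0097, 0, 0, 1], [0.0344, -0.0097, 0, 0, 1], [0.0344, -0.0097, 0, 0, 1], [0.0344, -0.0097, 0, 0, 1], [0.0344, -0.0097, 0, 0, 1], [0.0344, -0.0097, 0, 0, 1], [0.0344, -0.0097, 0, 0, 1], [0, 0, 0, 0, 1], [0, 0, 0, 0, 1]]]'

```text
time_s: 25.65
tool_pos: [480.8, 223.1, 294.8]
tcp_rot: [[0.107, 0.994, -0.001], [0.994, -0.107, -0.001], [-0.001, -0.001, -1.0]]
ft_force: [-0.1, -1.0, -0.8]
opening: 0.085
```

>>> play_rows --plan '[[[0, 0, 0.04, 0, 1], [0, 0, 0.04, 0, 1], [0, 0, 0.04, 0, 1], [0, 0, 0.03, 0, 1], [0, 0, 0, 0, 1], [0, 0, 0, 0, 1]]]'

```text
time_s: 26.25
tool_pos: [481.7, 222.1, 146.5]
tcp_rot: [[0.109, 0.994, 0.0], [0.994, -0.109, 0.0], [0.0, 0.0, -1.0]]
ft_force: [0.0, 0.1, -0.5]
opening: 0.083
```

Run:
```python
from h import *
s=st(); q=cap('scene','s7.png'); print(tubs(q,['tub_116','tub_140'],roi=(400,650,100,330))); print(tubs(cap('top'),['tub_116','tub_140'],roi=(400,650,100,330)))
i=cv2.imread('pics/s7.png')[140:300,310:500]; cv2.imwrite('pics/s7c.png',cv2.resize(i,None,fx=3,fy=3))
```

```text
t 26.25 tcp [481.7 222.1 146.5] F [ 0.   0.1 -0.5] op 0.083
[[0.109, 0.994, 0.0], [0.994, -0.109, 0.0], [0.0, 0.0, -1.0]] [ 0.36  0.31  1.65 -0.    1.18  0.47]
{'tub_116': (np.float64(541.6), np.float64(217.1), 157.0, 257, 2.8, 120.3), 'tub_140': (np.float64(540.1), np.float64(218.2), 74.4, 135, 3.1, 72.3)}
{'tub_116': (np.float64(534.7), np.float64(214.7), 163.2, 85, 2.1, 423.9), 'tub_140': (np.float64(533.9), np.float64(215.9), 77.1, 91, 2.0, 393.0)}
```

View pics/s7c.png

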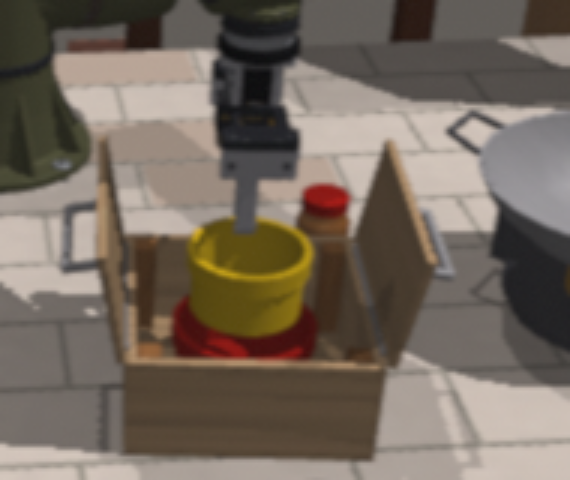

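Yellow hangs level over red, 1 mm off in both cameras. I'll correct that, lower it and release.

>>> play_rows --plan '[[[0.001, -0.001, 0, 0, 1], [0, 0, 0.02, 0, 1], [0, 0, 0.02, 0, 1], [0, 0, 0.015, 0, 1], [0, 0, 0.006, 0, 1], [0, 0, 0, 0, 1], [0, 0, 0, 0, 1]]]'

```text
time_s: 27.05
tool_pos: [480.8, 224.1, 85.8]
tcp_rot: [[0.108, 0.994, 0.001], [0.994, -0.108, 0.001], [0.001, 0.001, -1.0]]
ft_force: [-0.2, 0.3, -0.8]
opening: 0.084
```

>>> play_rows --plan '[[[0, 0, 0.005, 0, 1], [0, 0, 0, 0, 1], [0, 0, 0, 0, 0.6], [0, 0, 0, 0, 0.5], [0, 0, 0, 0, 0.36], [0, 0, 0, 0, 0.36], [0, 0, -0.035, 0, 0.36], [0, 0, -0.045, 0, 0.36], [0, 0, -0.045, 0, 0.36], [0, 0, -0.045, 0, 0.36], [0, 0, -0.045, 0, 0.36], [0, 0, 0, 0, 0.36]]]'

```text
time_s: 28.25
tool_pos: [481.6, 224.4, 300.9]
tcp_rot: [[0.108, 0.994, 0.009], [0.994, -0.108, 0.004], [0.005, 0.009, -1.0]]
ft_force: [0.6, -0.1, -0.6]
opening: 0.323
```

Run:
```python
from h import *
s=st(); q=cap('scene','s8.png'); p=cap('top','t8.png')
print(tubs(q)); print(tubs(p))
x,y=np.array([424.5,-246.5])-42*EX; print(x,y); to_tool(x,y,290)
i=cv2.imread('pics/s8.png')[200:300,330:460]; j=cv2.imread('pics/t8.png')[170:310,160:310]
cv2.imwrite('pics/8c.png',np.hstack([cv2.resize(i,(546,420)),cv2.resize(j,(450,420))])[:, :800] if 0 else cv2.resize(i,(650,500)))
```

```text
t 28.25 tcp [481.6 224.4 300.9] F [ 0.6 -0.1 -0.6] op 0.323
[[0.108, 0.994, 0.009], [0.994, -0.108, 0.004], [0.005, 0.009, -1.0]] [0.37 0.2  1.43 0.   1.51 0.48]
{'tub_140': (np.float64(538.5), np.float64(218.3), 74.3, 67, 2.3, 21.6), 'tub_116': (np.float64(536.4), np.float64(218.4), 76.9, 258, 3.0, 67.6), 'tub_92': (np.float64(427.9), np.float64(-245.9), 61.1, 76, 3.1, 55.1), 'tub_68': (np.float64(427.1), np.float64(-407.5), 58.4, 113, 2.7, 61.1), 'tub_44': (np.float64(617.1), np.float64(-311.5), 57.0, 58, 2.9, 60.5)}
{'tub_140': (np.float64(531.3), np.float64(215.6), 77.8, 122, 1.9, 392.1), 'tub_116': (np.float64(529.7), np.float64(215.6), 79.5, 176, 2.4, 552.5), 'tub_92': (np.float64(423.7), np.float64(-249.2), 63.5, 139, 2.5, 80.7), 'tub_68': (np.float64(420.8), np.float64(-411.1), 61.0, 142, 2.4, 72.3), 'tub_44': (np.float64(610.1), np.float64(-314.2), 61.0, 61, 2.4, 73.7)}
382.74565951316276 -241.96402706034704
  tool delta [-473.7  -46.6    4.7]
```

View pics/8c.png

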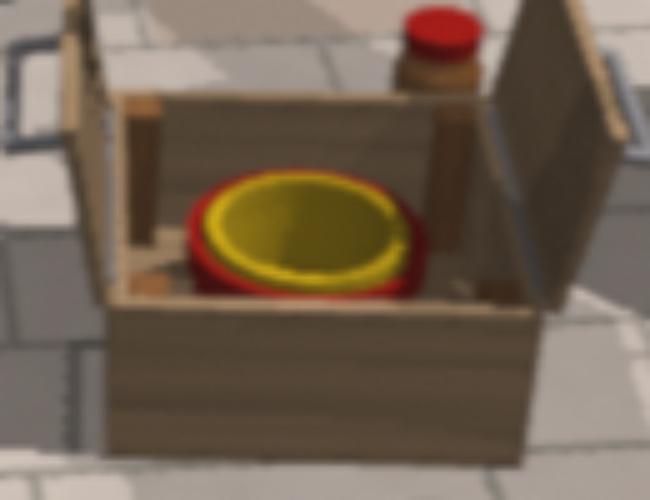

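Yellow is seated inside red: its rim is level and measures about 3 mm above red's. Green is next.

>>> play_rows --plan '[[[-0.0396, -0.0041, 0, 0, 0.36], [-0.0396, -0.0041, 0, 0, 0.36], [-0.0396, -0.0041, 0, 0, 0.36], [-0.0396, -0.0041, 0, 0, 0.36], [-0.0396, -0.0041, 0, 0, 0.36], [-0.0396, -0.0041, 0, 0, 0.36], [-0.0396, -0.0041, 0, 0, 0.36], [-0.0396, -0.0041, 0, 0, 0.36], [-0.0396, -0.0041, 0, 0, 0.36], [-0.0396, -0.0041, 0, 0, 0.36], [-0.0396, -0.0041, 0, 0, 0.36], [-0.0396, -0.0041, 0, 0, 0.36]]]'

```text
time_s: 29.55
tool_pos: [378.9, -244.5, 293.1]
tcp_rot: [[0.109, 0.994, -0.002], [0.994, -0.109, 0.002], [0.001, -0.002, -1.0]]
ft_force: [1.3, 0.9, -0.2]
opening: 0.318
```

>>> play_rows --plan '[[[0, 0, 0.045, 0, 0.36], [0, 0, 0.045, 0, 0.36], [0, 0, 0.045, 0, 0.36], [0, 0, 0.045, 0, 0.36], [0, 0, 0.025, 0, 0.36], [0, 0, 0, 0, 0.36], [0, 0, 0, 0, 0.36]]]'

```text
time_s: 30.25
tool_pos: [379.7, -243.0, 89.7]
tcp_rot: [[0.108, 0.994, -0.001], [0.994, -0.108, 0.001], [0.001, -0.001, -1.0]]
ft_force: [1.0, -0.5, -0.1]
opening: 0.319
```

Run:
```python
from h import *
s=st(); x,y=np.array([423.5,-247])-42*EX; print(x,y); to_tool(x,y,50)
print(tubs(cap('scene'),['tub_92']),tubs(cap('top'),['tub_92']))
```

```text
t 30.25 tcp [ 379.7 -243.    89.7] F [ 1.  -0.5 -0.1] op 0.319
[[0.108, 0.994, -0.001], [0.994, -0.108, 0.001], [0.001, -0.001, -1.0]] [-0.65  0.22  1.91  0.    1.01 -0.54]
381.74565951316276 -242.46402706034704
  tool delta [ 0.7  2.  39.7]
{'tub_92': (np.float64(428.2), np.float64(-245.0), 61.2, 65, 2.9, 50.5)} {'tub_92': (np.float64(422.2), np.float64(-251.2), 63.5, 45, 1.7, 76.0)}
```

>>> play_rows --plan '[[[0.0007, 0.002, 0, 0, 0.36], [0, 0, 0.02, 0, 0.36], [0, 0, 0.019, 0, 0.36], [0, 0, 0, 0, 0.36], [0, 0, 0, 0, 0.6], [0, 0, 0, 0, 0.8], [0, 0, 0, 0, 1], [0, 0, 0, 0, 1], [0, 0, 0, 0, 1], [0, 0, 0, 0, 1]]]'

```text
time_s: 31.35
tool_pos: [382.5, -243.0, 51.5]
tcp_rot: [[0.108, 0.994, 0.001], [0.994, -0.108, -0.001], [-0.001, 0.001, -1.0]]
ft_force: [-0.0, 0.6, 7.5]
opening: 0.077
```

Run:
```python
from h import *
s=st(); print(tubs(cap('scene'),['tub_92']),tubs(cap('top'),['tub_92']))
```

```text
t 31.35 tcp [ 382.5 -243.    51.5] F [-0.   0.6  7.5] op 0.077
[[0.108, 0.994, 0.001], [0.994, -0.108, -0.001], [-0.001, 0.001, -1.0]] [-0.65  0.29  1.94  0.    0.91 -0.54]
{'tub_92': (np.float64(428.4), np.float64(-243.5), 61.4, 65, 3.2, 58.9)} {'tub_92': (np.float64(422.4), np.float64(-248.4), 63.5, 45, 1.7, 70.6)}
```

>>> play_rows --plan '[[[0, 0, -0.02, 0, 1], [0, 0, -0.03, 0, 1], [0, 0, -0.04, 0, 1], [0, 0, -0.04, 0, 1], [0, 0, -0.04, 0, 1], [0, 0, -0.04, 0, 1], [0, 0, -0.035, 0, 1], [0, 0, 0, 0, 1]]]'

```text
time_s: 32.25
tool_pos: [382.8, -243.3, 300.2]
tcp_rot: [[0.108, 0.994, 0.006], [0.994, -0.108, -0.004], [-0.004, 0.006, -1.0]]
ft_force: [-0.9, 0.2, -0.7]
opening: 0.078
```

>>> play_rows --plan '[[[0.0393, 0.0048, 0, 0, 1], [0.0393, 0.0048, 0, 0, 1], [0.0393, 0.0048, 0, 0, 1], [0.0393, 0.0048, 0, 0, 1], [0.0393, 0.0048, 0, 0, 1], [0.0393, 0.0048, 0, 0, 1], [0.0393, 0.0048, 0, 0, 1], [0.0393, 0.0048, 0, 0, 1], [0.0393, 0.0048, 0, 0, 1], [0.0393, 0.0048, 0, 0, 1], [0.0393, 0.0048, 0, 0, 1], [0.0393, 0.0048, 0, 0, 1]]]'

```text
time_s: 33.45
tool_pos: [490.1, 221.5, 294.7]
tcp_rot: [[0.108, 0.994, -0.001], [0.994, -0.108, -0.0], [-0.001, -0.001, -1.0]]
ft_force: [0.6, -0.6, -0.6]
opening: 0.079
```

>>> play_rows --plan '[[[0, 0, 0, 0, 1], [0, 0, 0.04, 0, 1], [0, 0, 0.04, 0, 1], [0, 0, 0.04, 0, 1], [0, 0, 0.03, 0, 1], [0, 0, 0, 0, 1], [0, 0, 0, 0, 1]]]'

```text
time_s: 34.15
tool_pos: [490.4, 219.5, 146.3]
tcp_rot: [[0.109, 0.994, -0.0], [0.994, -0.109, -0.0], [-0.0, -0.0, -1.0]]
ft_force: [0.3, -0.1, -0.5]
opening: 0.074
```

Run:
```python
from h import *
r=(400,650,100,330)
s=st(); q=cap('scene','s9.png'); print(tubs(q,['tub_92','tub_116','tub_140'],roi=r)); p=cap('top','t9.png');print(tubs(p,['tub_92','tub_116','tub_140'],roi=r))
i=cv2.imread('pics/s9.png')[140:300,310:500]; j=cv2.imread('pics/t9.png')[170:310,160:310]; cv2.imwrite('pics/9c.png',np.hstack([cv2.resize(i,(400,337)),cv2.resize(j,(361,337))]))
```

```text
t 34.15 tcp [490.4 219.5 146.3] F [ 0.3 -0.1 -0.5] op 0.074
[[0.109, 0.994, -0.0], [0.994, -0.109, -0.0], [-0.0, -0.0, -1.0]] [0.35 0.33 1.63 0.   1.19 0.46]
{'tub_92': (np.float64(536.7), np.float64(219.0), 156.4, 54, 2.9, 47.1), 'tub_116': (np.float64(535.3), np.float64(218.9), 77.3, 173, 2.8, 84.0), 'tub_140': (np.float64(577.2), np.float64(101.4), 74.6, 56, 12.0, 18.9)}
{'tub_92': (np.float64(531.3), np.float64(217.3), 157.9, 39, 1.5, 326.1), 'tub_116': (np.float64(529.5), np.float64(215.6), 81.3, 74, 2.1, 390.1), 'tub_140': (np.float64(530.4), np.float64(215.8), 77.6, 74, 1.6, 269.7)}
```

View pics/9c.png

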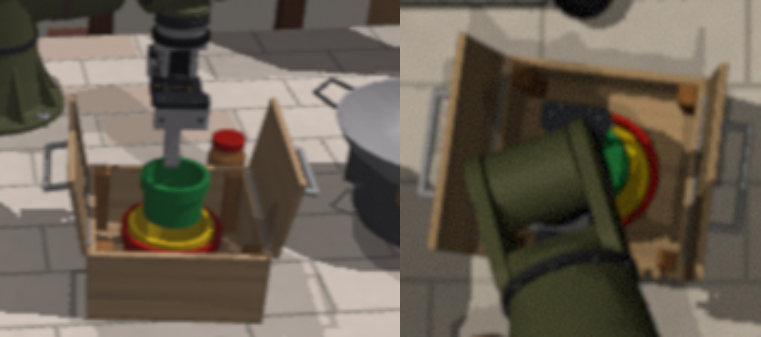

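>>> play_rows --plan '[[[-0.001, -0.001, 0, 0, 1], [0, 0, 0.02, 0, 1], [0, 0, 0.02, 0, 1], [0, 0, 0.015, 0, 1], [0, 0, 0.005, 0, 1], [0, 0, 0.003, 0, 1], [0, 0, 0, 0, 1]]]'

```text
time_s: 34.95
tool_pos: [489.5, 219.1, 83.4]
tcp_rot: [[0.108, 0.994, 0.001], [0.994, -0.108, 0.0], [0.0, 0.001, -1.0]]
ft_force: [-0.3, -0.5, 0.0]
opening: 0.075
```

Run:
```python
from h import *
r=(400,650,100,330)
s=st(); q=cap('scene','s10.png'); print(tubs(q,['tub_92','tub_116','tub_140'],roi=r)); p=cap('top');print(tubs(p,['tub_92','tub_116','tub_140'],roi=r))
```

```text
t 34.95 tcp [489.5 219.1  83.4] F [-0.3 -0.5  0. ] op 0.075
[[0.108, 0.994, 0.001], [0.994, -0.108, 0.0], [0.0, 0.001, -1.0]] [0.35 0.4  1.69 0.   1.05 0.46]
{'tub_92': (np.float64(535.1), np.float64(217.4), 93.2, 55, 2.7, 51.4), 'tub_116': (np.float64(534.7), np.float64(219.3), 77.3, 166, 3.7, 30.2), 'tub_140': (np.float64(566.7), np.float64(99.8), 74.3, 65, 11.5, 17.0)}
{'tub_92': (np.float64(530.0), np.float64(216.8), 98.1, 20, 1.5, 322.5), 'tub_116': (np.float64(529.0), np.float64(215.8), 81.4, 75, 2.2, 172.7), 'tub_140': (np.float64(531.4), np.float64(215.5), 79.1, 78, 2.0, 212.7)}
```

>>> play_rows --plan '[[[0, 0, 0, 0, 0.7], [0, 0, 0, 0, 0.6], [0, 0, 0, 0, 0.6], [0, 0, 0, 0, 0.6], [0, 0, -0.035, 0, 0.6], [0, 0, -0.045, 0, 0.6], [0, 0, -0.045, 0, 0], [0, 0, -0.045, 0, -0.7], [0, 0, -0.045, 0, -0.7], [0, 0, 0, 0, -0.7]]]'

```text
time_s: 36.05
tool_pos: [490.5, 219.5, 303.9]
tcp_rot: [[0.108, 0.994, 0.009], [0.994, -0.108, 0.003], [0.004, 0.009, -1.0]]
ft_force: [-1.1, -0.1, 0.2]
opening: 0.506
```

Run:
```python
from h import *
s=st(); q=cap('scene','s11.png'); p=cap('top','t11.png')
print(tubs(q)); print(tubs(p))
to_tool(422.5,-409,290)
i=cv2.imread('pics/s11.png')[200:300,330:460]
cv2.imwrite('pics/11c.png',cv2.resize(i,(650,500)))
```

```text
t 36.05 tcp [490.5 219.5 303.9] F [-1.1 -0.1  0.2] op 0.506
[[0.108, 0.994, 0.009], [0.994, -0.108, 0.003], [0.004, 0.009, -1.0]] [ 0.35  0.21  1.41 -0.    1.51  0.46]
{'tub_140': (np.float64(560.8), np.float64(101.3), 74.7, 65, 12.7, 19.0), 'tub_116': (np.float64(534.7), np.float64(219.0), 77.5, 216, 3.4, 30.7), 'tub_92': (np.float64(533.7), np.float64(218.1), 80.9, 64, 2.7, 54.2), 'tub_68': (np.float64(426.7), np.float64(-408.1), 57.9, 123, 2.7, 60.0), 'tub_44': (np.float64(617.0), np.float64(-310.9), 56.3, 66, 3.1, 59.7)}
{'tub_140': (np.float64(531.3), np.float64(215.6), 77.5, 130, 1.9, 544.4), 'tub_116': (np.float64(529.8), np.float64(215.3), 80.7, 129, 2.4, 546.8), 'tub_92': (np.float64(528.0), np.float64(215.3), 83.1, 79, 1.7, 532.6), 'tub_68': (np.float64(420.5), np.float64(-411.0), 62.1, 125, 2.4, 75.5), 'tub_44': (np.float64(609.8), np.float64(-314.1), 61.3, 61, 2.2, 75.2)}
  tool delta [-631.6    1.6    7.7]
```

View pics/11c.png

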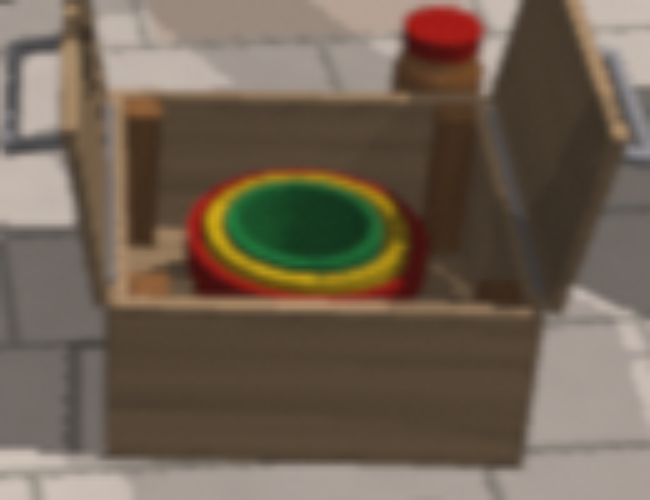

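Green is seated: its rim measures 83 mm, as expected. For blue I'll grip across its diameter.

>>> play_rows --plan '[[[-0.04, 0, 0, 0, -0.7], [-0.04, 0, 0, 0, -0.7], [-0.04, 0, 0, 0, -0.7], [-0.04, 0, 0, 0, -0.7], [-0.04, 0, 0, 0, -0.7], [-0.04, 0, 0, 0, -0.7], [-0.04, 0, 0, 0, -0.7], [-0.04, 0, 0, 0, -0.7], [-0.04, 0, 0, 0, -0.7], [-0.04, 0, 0, 0, -0.7], [-0.04, 0, 0, 0, -0.7], [-0.04, 0, 0, 0, -0.7]]]'

```text
time_s: 37.35
tool_pos: [436.4, -259.6, 295.9]
tcp_rot: [[0.108, 0.994, -0.002], [0.994, -0.108, 0.002], [0.001, -0.002, -1.0]]
ft_force: [-0.1, 0.7, -0.4]
opening: 0.85
```

>>> play_rows --plan '[[[-0.04, 0, 0, 0, -0.7], [-0.04, 0, 0, 0, -0.7], [-0.04, 0, 0, 0, -0.7], [-0.032, 0.001, 0, 0, -0.7], [0, 0, 0.04, 0, -0.7], [0, 0, 0.04, 0, -0.7], [0, 0, 0.04, 0, -0.7], [0, 0, 0.04, 0, -0.7], [0, 0, 0.04, 0, -0.7], [0, 0, 0, 0, -0.7], [0, 0, 0, 0, -0.7]]]'

```text
time_s: 38.45
tool_pos: [421.5, -409.1, 97.6]
tcp_rot: [[0.108, 0.994, -0.001], [0.994, -0.108, 0.001], [0.001, -0.001, -1.0]]
ft_force: [-0.0, -0.9, 1.2]
opening: 0.854
```

Run:
```python
from h import *
s=st(); to_tool(421.7,-409,48)
print(tubs(cap('scene'),['tub_68']),tubs(cap('top'),['tub_68']))
```

```text
t 38.45 tcp [ 421.5 -409.1   97.6] F [-0.  -0.9  1.2] op 0.854
[[0.108, 0.994, -0.001], [0.994, -0.108, 0.001], [0.001, -0.001, -1.0]] [-0.83  0.49  1.52  0.    1.13 -0.72]
  tool delta [ 0.1  0.2 49.6]
{'tub_68': (np.float64(427.5), np.float64(-408.2), 58.2, 110, 2.9, 62.6)} {'tub_68': (np.float64(448.2), np.float64(-365.2), 63.6, 41, 7.6, 378.4)}
```

>>> play_rows --plan '[[[0, 0, 0.025, 0, -0.7], [0, 0, 0.023, 0, -0.7], [0, 0, 0, 0, -0.7], [0, 0, 0, 0, 0], [0, 0, 0, 0, 0.4], [0, 0, 0, 0, 0.6], [0, 0, 0, 0, 1], [0, 0, 0, 0, 1], [0, 0, 0, 0, 1]]]'

```text
time_s: 39.45
tool_pos: [422.4, -410.1, 51.7]
tcp_rot: [[0.108, 0.994, 0.002], [0.994, -0.108, -0.002], [-0.002, 0.002, -1.0]]
ft_force: [-0.4, 0.7, 8.2]
opening: 0.723
```

Run:
```python
from h import *
s=st(); print(tubs(cap('scene'),['tub_68']))
```

```text
t 39.45 tcp [ 422.4 -410.1   51.7] F [-0.4  0.7  8.2] op 0.723
[[0.108, 0.994, 0.002], [0.994, -0.108, -0.002], [-0.002, 0.002, -1.0]] [-0.83  0.55  1.55  0.    1.04 -0.72]
{'tub_68': (np.float64(428.2), np.float64(-409.4), 58.0, 70, 2.8, 61.5)}
```

>>> play_rows --plan '[[[0, 0, -0.02, 0, 1], [0, 0, -0.03, 0, 1], [0, 0, -0.04, 0, 1], [0, 0, -0.04, 0, 1], [0, 0, -0.04, 0, 1], [0, 0, -0.04, 0, 1], [0, 0, -0.035, 0, 1], [0, 0, 0, 0, 1], [0.0397, 0.0023, 0, 0, 1], [0.0397, 0.0023, 0, 0, 1], [0.0397, 0.0023, 0, 0, 1], [0.0397, 0.0023, 0, 0, 1]]]'

```text
time_s: 40.7
tool_pos: [447.9, -250.9, 294.7]
tcp_rot: [[0.109, 0.994, 0.0], [0.994, -0.109, -0.0], [-0.0, 0.0, -1.0]]
ft_force: [0.2, -0.3, -1.0]
opening: 0.718
```

>>> play_rows --plan '[[[0.0397, 0.0023, 0, 0, 1], [0.0397, 0.0023, 0, 0, 1], [0.0397, 0.0023, 0, 0, 1], [0.0397, 0.0023, 0, 0, 1], [0.0397, 0.0023, 0, 0, 1], [0.0397, 0.0023, 0, 0, 1], [0.0397, 0.0023, 0, 0, 1], [0.0397, 0.0023, 0, 0, 1], [0.0397, 0.0023, 0, 0, 1], [0.0397, 0.0023, 0, 0, 1], [0.0397, 0.0023, 0, 0, 1], [0.0397, 0.0023, 0, 0, 1]]]'

```text
time_s: 41.9
tool_pos: [526.9, 219.8, 294.7]
tcp_rot: [[0.108, 0.994, 0.0], [0.994, -0.108, 0.0], [0.0, 0.0, -1.0]]
ft_force: [1.1, 0.6, 0.2]
opening: 0.723
```

>>> play_rows --plan '[[[0, 0, 0, 0, 1], [0, 0, 0.04, 0, 1], [0, 0, 0.04, 0, 1], [0, 0, 0.04, 0, 1], [0, 0, 0.03, 0, 1], [0, 0, 0, 0, 1], [0, 0, 0, 0, 1]]]'

```text
time_s: 42.6
tool_pos: [527.4, 217.8, 145.8]
tcp_rot: [[0.109, 0.994, 0.001], [0.994, -0.109, 0.0], [0.0, 0.001, -1.0]]
ft_force: [-0.2, 0.2, 0.4]
opening: 0.723
```

Run:
```python
from h import *
r=(400,650,115,320)
s=st(); q=cap('scene','s12.png'); print(tubs(q,['tub_68','tub_92','tub_116'],roi=r)); p=cap('top');print(tubs(p,['tub_68','tub_92','tub_116','tub_140'],roi=r))
to_tool(527.9,217.4,85)
```

```text
t 42.6 tcp [527.4 217.8 145.8] F [-0.2  0.2  0.4] op 0.723
[[0.109, 0.994, 0.001], [0.994, -0.109, 0.0], [0.0, 0.001, -1.0]] [ 0.33  0.4   1.53 -0.    1.21  0.44]
{'tub_68': (np.float64(534.1), np.float64(218.1), 152.7, 80, 2.6, 103.4), 'tub_92': (np.float64(603.1), np.float64(229.2), 80.4, 49, 12.2, 53.3), 'tub_116': (np.float64(535.0), np.float64(219.1), 77.3, 191, 3.8, 30.3)}
{'tub_68': None, 'tub_92': (np.float64(573.7), np.float64(147.9), 84.4, 13, 2.2, 403.9), 'tub_116': (np.float64(529.1), np.float64(215.3), 80.1, 88, 2.5, 413.1), 'tub_140': (np.float64(531.0), np.float64(215.2), 77.3, 75, 1.8, 253.0)}
  tool delta [-0.8 -0.2 61.9]
```

>>> play_rows --plan '[[[0, 0, 0.02, 0, 1], [0, 0, 0.02, 0, 1], [0, 0, 0.015, 0, 1], [0, 0, 0.005, 0, 1], [0, 0, 0, 0, 1], [0, 0, 0, 0, -0.75], [0, 0, 0, 0, -0.75], [0, 0, 0, 0, -0.75], [0, 0, -0.035, 0, -0.75], [0, 0, -0.045, 0, -0.75], [0, 0, -0.045, 0, -0.75], [0, 0, -0.045, 0, -0.5]]]'

```text
time_s: 43.9
tool_pos: [526.8, 218.0, 257.1]
tcp_rot: [[0.108, 0.994, 0.001], [0.994, -0.108, 0.0], [0.0, 0.001, -1.0]]
ft_force: [0.5, 0.5, -0.8]
opening: 0.822
```

>>> play_rows --plan '[[[0, 0, -0.045, 0, -0.3], [0, 0, 0, 0, -0.3]]]'

```text
time_s: 44.1
tool_pos: [528.4, 218.6, 306.6]
tcp_rot: [[0.108, 0.994, 0.01], [0.994, -0.108, 0.003], [0.004, 0.009, -1.0]]
ft_force: [0.5, 0.8, -0.4]
opening: 0.663
```

Run:
```python
from h import *
r=(400,720,-560,320)
s=st(); q=cap('scene','s13.png'); p=cap('top','t13.png')
print(tubs(q,roi=r)); print(tubs(p,roi=r))
to_tool(611.3,-312.3,290)
i=cv2.imread('pics/s13.png')[200:300,330:460]
cv2.imwrite('pics/13c.png',cv2.resize(i,(650,500)))
```

```text
t 44.1 tcp [528.4 218.6 306.6] F [ 0.5  0.8 -0.4] op 0.663
[[0.108, 0.994, 0.01], [0.994, -0.108, 0.003], [0.004, 0.009, -1.0]] [0.33 0.29 1.3  0.   1.54 0.44]
{'tub_140': (np.float64(538.1), np.float64(218.2), 74.5, 69, 2.6, 20.0), 'tub_116': (np.float64(534.8), np.float64(219.0), 77.5, 197, 3.6, 28.8), 'tub_92': (np.float64(533.2), np.float64(218.2), 80.5, 56, 2.2, 27.5), 'tub_68': (np.float64(533.2), np.float64(218.4), 83.0, 144, 3.2, 38.1), 'tub_44': (np.float64(617.3), np.float64(-312.0), 57.3, 60, 2.9, 30.9)}
{'tub_140': (np.float64(530.9), np.float64(215.6), 77.6, 105, 2.0, 579.2), 'tub_116': (np.float64(529.3), np.float64(215.8), 81.0, 99, 2.5, 561.8), 'tub_92': (np.float64(528.1), np.float64(215.9), 82.5, 52, 1.6, 526.6), 'tub_68': (np.float64(526.5), np.float64(215.7), 86.9, 48, 2.2, 535.0), 'tub_44': (np.float64(610.1), np.float64(-314.6), 59.2, 69, 2.4, 72.1)}
  tool delta [-518.2  141.    10.2]
```

View pics/13c.png

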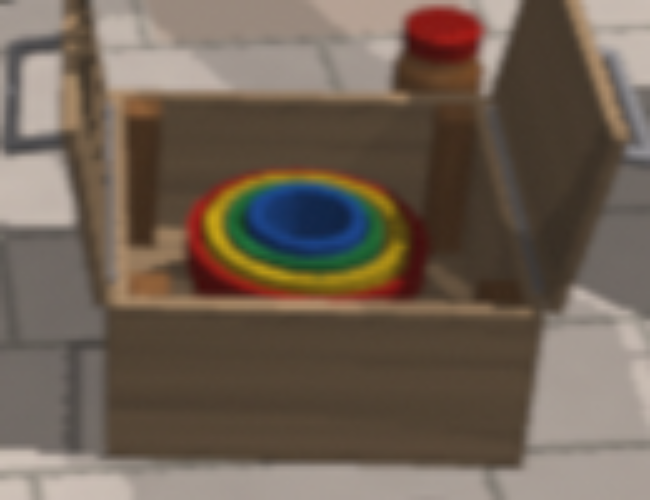

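Blue is nested and level. Orange is the last tub.

>>> play_rows --plan '[[[-0.037, 0.0101, 0, 0, -0.3], [-0.037, 0.0101, 0, 0, -0.3], [-0.037, 0.0101, 0, 0, -0.3], [-0.037, 0.0101, 0, 0, -0.3], [-0.037, 0.0101, 0, 0, -0.3], [-0.037, 0.0101, 0, 0, -0.3], [-0.037, 0.0101, 0, 0, -0.3], [-0.037, 0.0101, 0, 0, -0.3], [-0.037, 0.0101, 0, 0, -0.3], [-0.037, 0.0101, 0, 0, -0.3], [-0.037, 0.0101, 0, 0, -0.3], [-0.037, 0.0101, 0, 0, -0.3]]]'

```text
time_s: 45.4
tool_pos: [599.2, -237.9, 297.8]
tcp_rot: [[0.108, 0.994, -0.003], [0.994, -0.108, 0.001], [0.001, -0.003, -1.0]]
ft_force: [0.9, 0.2, 0.2]
opening: 0.65
```

>>> play_rows --plan '[[[-0.037, 0.0101, 0, 0, -0.3], [-0.037, 0.0101, 0, 0, -0.3], [0, 0, 0.04, 0, -0.3], [0, 0, 0.04, 0, -0.3], [0, 0, 0.04, 0, -0.3], [0, 0, 0.04, 0, -0.3], [0, 0, 0.04, 0, -0.3], [0, 0, 0, 0, -0.3], [0, 0, 0, 0, -0.3]]]'

```text
time_s: 46.3
tool_pos: [611.4, -312.0, 99.6]
tcp_rot: [[0.108, 0.994, -0.001], [0.994, -0.108, 0.001], [0.001, -0.001, -1.0]]
ft_force: [-0.8, 0.9, 1.0]
opening: 0.645
```

Run:
```python
from h import *
s=st(); to_tool(611.4,-312.6,46)
print(tubs(cap('scene'),['tub_44'],roi=(400,720,-560,0)),tubs(cap('top'),['tub_44'],roi=(400,720,-560,0)))
```

```text
t 46.3 tcp [ 611.4 -312.    99.6] F [-0.8  0.9  1. ] op 0.645
[[0.108, 0.994, -0.001], [0.994, -0.108, 0.001], [0.001, -0.001, -1.0]] [-0.53  0.7   1.18  0.    1.26 -0.42]
  tool delta [-0.6  0.2 53.6]
{'tub_44': (np.float64(616.7), np.float64(-311.3), 56.7, 60, 2.8, 26.6)} {'tub_44': (np.float64(596.6), np.float64(-482.5), 60.1, 1, 0.0, 0.0)}
```

>>> play_rows --plan '[[[0, 0, 0.027, 0, -0.3], [0, 0, 0.025, 0, -0.3], [0, 0, 0, 0, -0.3], [0, 0, 0, 0, 0.1], [0, 0, 0, 0, 0.4], [0, 0, 0, 0, 1], [0, 0, 0, 0, 1], [0, 0, 0, 0, 1], [0, 0, 0, 0, 1]]]'

```text
time_s: 47.3
tool_pos: [612.4, -312.7, 49.9]
tcp_rot: [[0.108, 0.994, 0.003], [0.994, -0.108, -0.002], [-0.001, 0.003, -1.0]]
ft_force: [-1.2, 0.6, 7.3]
opening: 0.457
```

Run:
```python
from h import *
s=st(); print(tubs(cap('scene'),['tub_44'],roi=(400,720,-560,0)))
to_tool(527.5,217.5,51)
```

```text
t 47.3 tcp [ 612.4 -312.7   49.9] F [-1.2  0.6  7.3] op 0.457
[[0.108, 0.994, 0.003], [0.994, -0.108, -0.002], [-0.001, 0.003, -1.0]] [-0.53  0.75  1.22 -0.    1.17 -0.42]
{'tub_44': (np.float64(618.9), np.float64(-313.0), 56.9, 25, 2.4, 56.2)}
  tool delta [ 517.9 -141.8   -2.2]
```

>>> play_rows --plan '[[[0, 0, -0.02, 0, 1], [0, 0, -0.03, 0, 1], [0, 0, -0.04, 0, 1], [0, 0, -0.04, 0, 1], [0, 0, -0.04, 0, 1], [0, 0, -0.04, 0, 1], [0, 0, -0.035, 0, 1], [0, 0, 0, 0, 1], [0.037, -0.0101, 0, 0, 1], [0.037, -0.0101, 0, 0, 1], [0.037, -0.0101, 0, 0, 1], [0.037, -0.0101, 0, 0, 1]]]'

```text
time_s: 48.55
tool_pos: [586.8, -159.2, 292.6]
tcp_rot: [[0.109, 0.994, -0.0], [0.994, -0.109, 0.0], [0.0, -0.0, -1.0]]
ft_force: [1.3, -0.4, 0.2]
opening: 0.459
```

>>> play_rows --plan '[[[0.037, -0.0101, 0, 0, 1], [0.037, -0.0101, 0, 0, 1], [0.037, -0.0101, 0, 0, 1], [0.037, -0.0101, 0, 0, 1], [0.037, -0.0101, 0, 0, 1], [0.037, -0.0101, 0, 0, 1], [0.037, -0.0101, 0, 0, 1], [0.037, -0.0101, 0, 0, 1], [0.037, -0.0102, 0, 0, 1], [0.037, -0.0102, 0, 0, 1], [0, 0, 0, 0, 1], [0, 0, 0, 0, 1]]]'

```text
time_s: 49.75
tool_pos: [526.6, 218.4, 292.5]
tcp_rot: [[0.107, 0.994, -0.0], [0.994, -0.107, -0.0], [-0.0, -0.0, -1.0]]
ft_force: [-1.0, -0.0, -1.1]
opening: 0.456
```

>>> play_rows --plan '[[[0, 0, 0.04, 0, 1], [0, 0, 0.04, 0, 1], [0, 0, 0.04, 0, 1], [0, 0, 0.03, 0, 1], [0, 0, 0, 0, 1], [0, 0, 0, 0, 1]]]'

```text
time_s: 50.35
tool_pos: [527.5, 217.4, 143.8]
tcp_rot: [[0.109, 0.994, 0.001], [0.994, -0.109, 0.0], [0.0, 0.001, -1.0]]
ft_force: [0.1, -0.0, -0.0]
opening: 0.458
```

Run:
```python
from h import *
r=(450,620,150,280)
s=st(); q=cap('scene','s14.png'); print(tubs(q,['tub_44','tub_68','tub_92','tub_116'],roi=r)); to_tool(527.3,217.7,88)
i=cv2.imread('pics/s14.png')[140:300,310:500]; cv2.imwrite('pics/14c.png',cv2.resize(i,None,fx=3,fy=3))
```

```text
t 50.35 tcp [527.5 217.4 143.8] F [ 0.1 -0.  -0. ] op 0.458
[[0.109, 0.994, 0.001], [0.994, -0.109, 0.0], [0.0, 0.001, -1.0]] [ 0.33  0.4   1.53 -0.    1.21  0.44]
{'tub_44': (np.float64(527.4), np.float64(217.1), 125.5, 3, 0.6, 38.2), 'tub_68': (np.float64(533.0), np.float64(218.8), 83.2, 108, 2.6, 40.3), 'tub_92': (np.float64(533.7), np.float64(216.8), 81.2, 46, 2.7, 7.0), 'tub_116': (np.float64(534.6), np.float64(219.1), 77.4, 202, 3.6, 56.1)}
  tool delta [-0.1 -0.7 56.7]
```

View pics/14c.png

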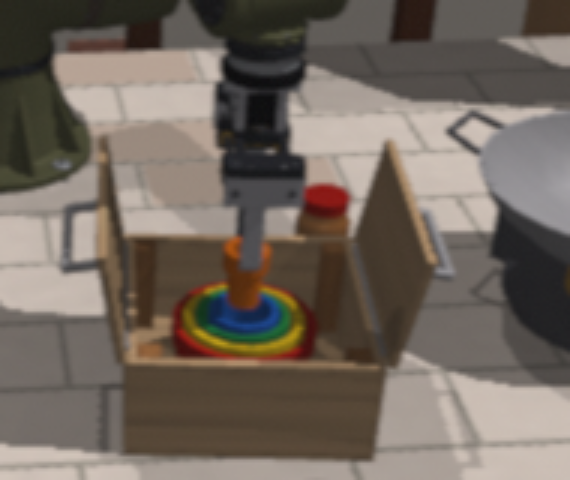

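Orange hangs above blue, aligned at crop (243,295). I'll lower and release it.

>>> play_rows --plan '[[[0, -0.0007, 0.02, 0, 1], [0, 0, 0.02, 0, 1], [0, 0, 0.01, 0, 1], [0, 0, 0.005, 0, 1], [0, 0, 0, 0, 1], [0, 0, 0, 0, 0], [0, 0, 0, 0, -0.1], [0, 0, 0, 0, -0.1], [0, 0, -0.035, 0, -0.1], [0, 0, -0.045, 0, -0.1], [0, 0, -0.045, 0, -0.1], [0, 0, -0.045, 0, 0.36]]]'

```text
time_s: 51.6
tool_pos: [526.0, 218.1, 260.0]
tcp_rot: [[0.108, 0.994, 0.0], [0.994, -0.108, 0.0], [0.0, 0.0, -1.0]]
ft_force: [0.2, 0.3, 0.8]
opening: 0.497
```

>>> play_rows --plan '[[[0, 0, -0.045, 0, 0.36], [0, 0, 0, 8.59, 0.36], [0, 0, 0, 8.59, 0.36], [0, 0, 0, 8.59, 0.36], [0, 0, 0, 8.59, 0.36], [0, 0, 0, 8.59, 0.36], [0, 0, 0, 8.59, 0.36], [0, 0, 0, 8.59, 0.36], [0, 0, 0, 8.59, 0.36], [0, 0, 0, 8.59, 0.36], [0, 0, 0, 8.59, 0.36], [0, 0, 0, 4.1, 0.36]]]'

```text
time_s: 52.8
tool_pos: [526.2, 218.2, 303.0]
tcp_rot: [[0.993, -0.114, 0.0], [-0.114, -0.993, 0.0], [0.0, -0.0, -1.0]]
ft_force: [-0.1, -0.4, 0.7]
opening: 0.32
```

Run:
```python
from h import *
r=(450,620,150,280)
s=st(); q=cap('scene','s15.png'); p=cap('top'); print(tubs(q,roi=r)); print(tubs(p,roi=r)); flaps(p)
print('pre-left'); to_tool(556,387.8,200);print('pre-right'); to_tool(518,46.5,200)
i=cv2.imread('pics/s15.png')[200:300,330:460]
cv2.imwrite('pics/15c.png',cv2.resize(i,(650,500)))
```

```text
t 52.8 tcp [526.2 218.2 303. ] F [-0.1 -0.4  0.7] op 0.32
[[0.993, -0.114, 0.0], [-0.114, -0.993, 0.0], [0.0, -0.0, -1.0]] [0.33 0.29 1.31 0.   1.54 2.01]
{'tub_140': (np.float64(538.8), np.float64(218.5), 74.1, 68, 2.8, 20.8), 'tub_116': (np.float64(534.7), np.float64(218.9), 77.4, 198, 3.5, 30.4), 'tub_92': (np.float64(533.4), np.float64(218.1), 80.9, 57, 2.2, 25.0), 'tub_68': (np.float64(533.7), np.float64(218.9), 82.9, 81, 2.3, 12.8), 'tub_44': (np.float64(530.0), np.float64(217.6), 86.9, 36, 2.8, 18.3)}
{'tub_140': (np.float64(531.7), np.float64(215.6), 78.0, 70, 1.9, 74.9), 'tub_116': (np.float64(529.9), np.float64(216.0), 80.5, 73, 2.6, 76.1), 'tub_92': (np.float64(471.4), np.float64(154.5), 86.2, 8, 1.7, 69.9), 'tub_68': (np.float64(528.1), np.float64(212.9), 88.3, 8, 1.5, 21.3), 'tub_44': (np.float64(482.3), np.float64(157.7), 75.1, 6, 3.7, 70.1)}
flap -1 [(115, 115.1, 71), (125, 118.8, 26), (135, 120.6, 29), (145, 122.2, 30), (155, 124.3, 34), (165, 126.4, 26), (175, 127.9, 34), (185, 129.5, 31), (195, 131.6, 35), (205, 133.6, 41)]
flap 1 [(115, 114.9, 24), (125, 118.1, 8), (135, 120.3, 6), (145, 122.5, 6), (155, 123.5, 10), (165, 125.5, 15), (175, 127.9, 25), (185, 130.0, 42), (195, 131.7, 36), (205, 133.4, 57)]
pre-left
  tool delta [  11.  -171.8  103. ]
pre-right
  tool delta [ 10.6 171.6 103. ]
```

View pics/15c.png

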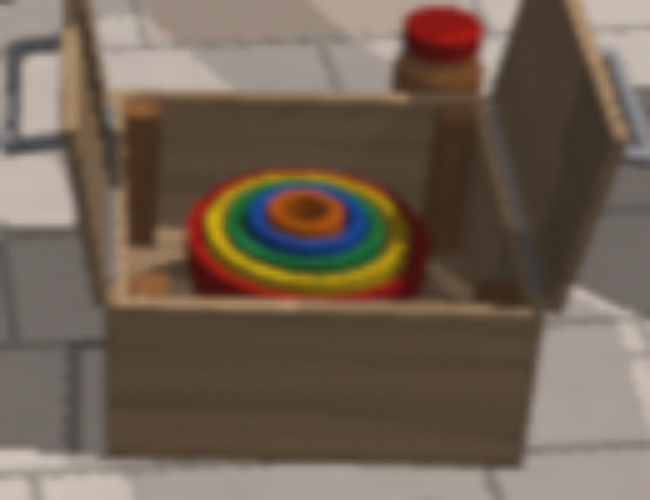

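All five are nested and level; each rim is one step above the last. I'll close the right flap first by its bar.

>>> play_rows --plan '[[[0.0108, 0, 0, 0, 0.6], [0, 0.0428, 0, 0, 0.6], [0, 0.0428, 0, 0, 0.6], [0, 0.0428, 0, 0, 0.6], [0, 0.0428, 0, 0, 0.6], [0, 0, 0.04, 0, 0.6], [0, 0, 0.03, 0, 0.6], [0, 0, 0, 0, 0.6], [0, 0, 0, 0, 0.6]]]'

```text
time_s: 53.8
tool_pos: [519.0, 46.8, 233.7]
tcp_rot: [[0.994, -0.107, 0.0], [-0.107, -0.994, -0.0], [0.0, -0.0, -1.0]]
ft_force: [0.6, 0.0, -0.3]
opening: 0.197
```

Run:
```python
from h import *
s=st(); to_tool(518.2,46.8,148)
p=cap('top');W=world(p)
for side in(-1,1):
    d=((W[...,:2]-C)@EY)*side; e=(W[...,:2]-C)@EX
    m=(abs(e)<45)&(d>158)&(d<190)&(W[...,2]>155)&(W[...,2]<180)
    print('bar',side,m.sum(),np.round(np.median(W[m],0),1), 'line d',round(float(np.median(d[m])),1))
a=np.linspace(1.75,0,18); print(np.round(np.diff([[70*np.cos(t)-44*np.sin(t),70*np.sin(t)+44*np.cos(t)] for t in a],axis=0),1).tolist())
```

```text
t 53.8 tcp [519.   46.8 233.7] F [ 0.6  0.  -0.3] op 0.197
[[0.994, -0.107, 0.0], [-0.107, -0.994, -0.0], [0.0, -0.0, -1.0]] [ 0.02  0.21  1.56 -0.    1.36  1.7 ]
  tool delta [-0.9  0.1 85.7]
bar -1 39 [488.9  48.3 170.8] line d 170.9
bar 1 135 [552.2 384.1 169.6] line d 169.4
[[6.6, 5.4], [7.1, 4.7], [7.5, 4.0], [7.9, 3.2], [8.2, 2.3], [8.4, 1.5], [8.5, 0.6], [8.5, -0.3], [8.4, -1.1], [8.3, -2.0], [8.0, -2.8], [7.7, -3.7], [7.3, -4.4], [6.8, -5.1], [6.2, -5.8], [5.6, -6.4], [4.9, -7.0]]
```

>>> play_rows --plan '[[[0, 0, 0.04, 0, 0.6], [0, 0, 0.03, 0, 0.6], [0, 0, 0.015, 0, 0.6], [0, 0, 0, 0, 0.6], [0, 0, 0, 0, 1], [0, 0, 0, 0, 1], [0, 0, 0, 0, 1], [0, 0, 0, 0, 1]]]'

```text
time_s: 54.65
tool_pos: [519.6, 47.8, 149.7]
tcp_rot: [[0.994, -0.108, 0.004], [-0.108, -0.994, 0.002], [0.004, -0.002, -1.0]]
ft_force: [2.0, 6.4, 0.5]
opening: 0.095
```

>>> play_rows --plan '[[[0, -0.0066, -0.0054, 0, 1], [0, -0.0071, -0.0047, 0, 1], [0, -0.0075, -0.004, 0, 1], [0, -0.0079, -0.0032, 0, 1], [0, -0.0082, -0.0023, 0, 1], [0, -0.0084, -0.0015, 0, 1], [0, -0.0085, -0.0006, 0, 1], [0, -0.0085, 0.0003, 0, 1], [0, -0.0084, 0.0011, 0, 1], [0, 0, 0, 0, 1]]]'

```text
time_s: 55.65
tool_pos: [527.5, 118.4, 170.3]
tcp_rot: [[0.994, -0.107, 0.005], [-0.108, -0.994, 0.001], [0.005, -0.001, -1.0]]
ft_force: [3.6, 2.3, 6.0]
opening: 0.097
```

>>> play_rows --plan '[[[0, -0.0083, 0.002, 0, 1], [0, -0.008, 0.0028, 0, 1], [0, -0.0077, 0.0037, 0, 1], [0, -0.0073, 0.0044, 0, 1], [0, -0.0068, 0.0051, 0, 1], [0, -0.0062, 0.0058, 0, 1], [0, -0.0056, 0.0064, 0, 1], [0, -0.0049, 0.007, 0, 1], [0, -0.0005, 0.002, 0, 1], [0, 0, 0, 0, 1], [0, 0, 0, 0, 1]]]'

```text
time_s: 56.75
tool_pos: [532.9, 172.9, 130.2]
tcp_rot: [[0.994, -0.108, 0.003], [-0.108, -0.994, 0.001], [0.002, -0.001, -1.0]]
ft_force: [2.1, -1.3, 12.2]
opening: 0.096
```

>>> play_rows --plan '[[[0, 0, 0.002, 0, 1], [0, 0, 0, 0, 1], [0, 0, 0, 0, 0.5], [0, 0, 0, 0, 0.36], [0, 0, 0, 0, 0.36], [0, 0, 0, 0, 0.36]]]'

```text
time_s: 57.35
tool_pos: [531.8, 172.6, 126.4]
tcp_rot: [[0.994, -0.108, -0.001], [-0.108, -0.994, -0.0], [-0.001, 0.0, -1.0]]
ft_force: [0.2, -0.5, 0.5]
opening: 0.321
```

>>> play_rows --plan '[[[0, 0, -0.04, 0, 0.36], [0, 0, -0.04, 0, 0.36], [0, 0, -0.045, 0, 0.36], [0, 0, -0.045, 0, 0.36], [0, -0.043, 0, 0, 0.36], [0, -0.043, 0, 0, 0.36], [0, -0.043, 0, 0, 0.36], [0, -0.043, 0, 0, 0.6], [0, -0.043, 0, 0, 0.6], [0, 0, 0, 0, 0.6]]]'

```text
time_s: 58.35
tool_pos: [554.4, 390.5, 294.3]
tcp_rot: [[0.995, -0.104, -0.003], [-0.104, -0.995, -0.001], [-0.003, 0.001, -1.0]]
ft_force: [0.8, -0.4, -0.5]
opening: 0.198
```

```bash
cat >> h.py <<'E'
def shut(p):
    W=world(p)
    for side in(-1,1):
        d=115-((W[...,:2]-C)@EY)*side; e=(W[...,:2]-C)@EX
        m=(abs(e)<105)&(d>8)&(d<108)&(W[...,2]>100)&(W[...,2]<135)
        A=np.c_[d[m],np.ones(m.sum())]; z=W[m][:,2]
        if m.sum()<50: print(side,'few'); continue
        r=least_squares(lambda k:A@k-z,[0,114],loss='soft_l1'); print('shut',side,m.sum(),'slope',np.round(r.x,3))
E
python3 - <<'E'
from h import *
s=st(); to_tool(555.8,387.5,148); shut(cap('top')); shut(cap('scene'))
E
```

```text
t 58.35 tcp [554.4 390.5 294.3] F [ 0.8 -0.4 -0.5] op 0.198
[[0.995, -0.104, -0.003], [-0.104, -0.995, -0.001], [-0.003, 0.001, -1.0]] [0.56 0.57 0.94 0.   1.63 2.23]
  tool delta [  2.1   2.6 146.3]
shut -1 2708 slope [-5.00000e-03  1.14202e+02]
shut 1 191 slope [-5.00000e-03  1.05385e+02]
shut -1 1306 slope [-2.00000e-03  1.12398e+02]
shut 1 93 slope [-5.00000e-03  1.03149e+02]
```

>>> play_rows --plan '[[[0.002, 0.003, 0.04, 0, 0.6], [0, 0, 0.025, 0, 0.6], [0, 0, 0, 0, 0.6], [0, 0, 0, 0, 0.6]]]'

```text
time_s: 58.85
tool_pos: [557.5, 382.3, 233.3]
tcp_rot: [[0.994, -0.109, 0.001], [-0.109, -0.994, 0.001], [0.001, -0.001, -1.0]]
ft_force: [0.4, 0.2, 0.5]
opening: 0.203
```

Run:
```python
from h import *
s=st(); to_tool(555.8,387.5,148)
```

```text
t 58.85 tcp [557.5 382.3 233.3] F [0.4 0.2 0.5] op 0.203
[[0.994, -0.109, 0.001], [-0.109, -0.994, 0.001], [0.001, -0.001, -1.0]] [0.55 0.58 1.07 0.   1.5  2.23]
  tool delta [-2.3 -4.9 85.3]
```

>>> play_rows --plan '[[[-0.0023, -0.0049, 0, 0, 0.6], [0, 0, 0.04, 0, 0.6], [0, 0, 0.03, 0, 0.6], [0, 0, 0.015, 0, 0.6], [0, 0, 0, 0, 0.6], [0, 0, 0, 0, 1], [0, 0, 0, 0, 1], [0, 0, 0, 0, 1], [0, 0, 0, 0, 1]]]'

```text
time_s: 59.75
tool_pos: [555.9, 387.6, 149.0]
tcp_rot: [[0.994, -0.109, 0.002], [-0.109, -0.994, -0.0], [0.002, 0.0, -1.0]]
ft_force: [-1.9, -6.8, 1.7]
opening: 0.094
```

>>> play_rows --plan '[[[0, 0.0066, -0.0054, 0, 1], [0, 0.0071, -0.0047, 0, 1], [0, 0.0075, -0.004, 0, 1], [0, 0.0079, -0.0032, 0, 1], [0, 0.0082, -0.0023, 0, 1], [0, 0.0084, -0.0015, 0, 1], [0, 0.0085, -0.0006, 0, 1], [0, 0.0085, 0.0003, 0, 1], [0, 0.0084, 0.0011, 0, 1], [0, 0, 0, 0, 1]]]'

```text
time_s: 60.75
tool_pos: [547.9, 316.8, 169.2]
tcp_rot: [[0.994, -0.109, 0.002], [-0.109, -0.994, 0.001], [0.002, -0.001, -1.0]]
ft_force: [-3.4, -2.3, 8.4]
opening: 0.096
```

>>> play_rows --plan '[[[0, 0.0083, 0.002, 0, 1], [0, 0.008, 0.0028, 0, 1], [0, 0.0077, 0.0037, 0, 1], [0, 0.0073, 0.0044, 0, 1], [0, 0.0068, 0.0051, 0, 1], [0, 0.0062, 0.0058, 0, 1], [0, 0.0056, 0.0064, 0, 1], [0, 0.0049, 0.007, 0, 1], [0, 0.0005, 0.003, 0, 1], [0, 0, 0, 0, 1], [0, 0, 0, 0, 1]]]'

```text
time_s: 61.85
tool_pos: [542.0, 262.5, 128.3]
tcp_rot: [[0.994, -0.108, 0.002], [-0.108, -0.994, 0.001], [0.002, -0.001, -1.0]]
ft_force: [-6.4, -0.6, 18.9]
opening: 0.096
```

>>> play_rows --plan '[[[0, 0, 0.002, 0, 1], [0, 0, 0, 0, 1], [0, 0, 0, 0, 0.5], [0, 0, 0, 0, 0.36], [0, 0, 0, 0, 0.36], [0, 0, 0, 0, 0.36]]]'

```text
time_s: 62.45
tool_pos: [541.5, 262.2, 124.2]
tcp_rot: [[0.994, -0.108, -0.001], [-0.108, -0.994, -0.001], [-0.001, 0.001, -1.0]]
ft_force: [-0.5, 0.1, 0.3]
opening: 0.315
```

>>> play_rows --plan '[[[0, 0, -0.04, 0, 0.36], [0, 0, -0.04, 0, 0.36], [0, 0, -0.045, 0, 0.36], [0, 0, -0.045, 0, 0.36], [-0.04, 0, 0, 0, 0.36], [-0.04, 0.02, 0, 0, 0.36], [-0.04, 0.03, 0, 0, 0.36], [0, 0.04, 0, 0, 0.36], [0, 0.04, 0, 0, 0.36], [0, 0.04, 0, 0, 0.36], [0, 0.04, 0, 0, 0.36], [0, 0, 0, 0, 0.36]]]'

```text
time_s: 63.65
tool_pos: [399.2, 63.6, 295.0]
tcp_rot: [[0.994, -0.112, 0.0], [-0.112, -0.994, -0.001], [0.0, 0.001, -1.0]]
ft_force: [-0.9, 0.6, -0.8]
opening: 0.317
```

Run:
```python
from h import *
s=st(); shut(cap('top')); q=cap('scene','s16.png'); shut(q)
```

```text
t 63.65 tcp [399.2  63.6 295. ] F [-0.9  0.6 -0.8] op 0.317
[[0.994, -0.112, 0.0], [-0.112, -0.994, -0.001], [0.0, 0.001, -1.0]] [ 0.07 -0.09  1.75 -0.    1.49  1.75]
shut -1 2346 slope [-5.00000e-03  1.14185e+02]
shut 1 2696 slope [-5.00000e-03  1.14175e+02]
shut -1 1314 slope [-3.00000e-03  1.12294e+02]
shut 1 1324 slope [-2.00000e-03  1.12355e+02]
```

View pics/s16.png

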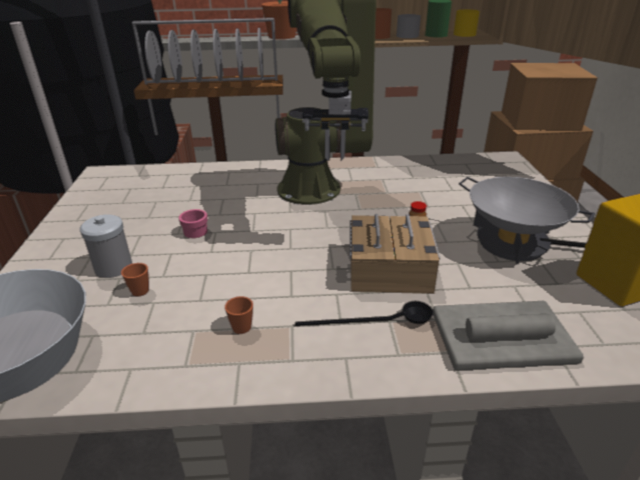

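Both flaps lie flat on the chest at (392,238), everything else is in place and the robot is clear.

```bash
python3 -c "
from rig import manip; print(manip.sign_off())"
```

```text
the job is handed in; nothing more can be done
None
```

The job is done and handed in at about 64 s. I opened both flaps to their stops (about 1.75 rad), nested all five tubs in the chest in the order red, yellow, green, blue, orange, and shut both flaps.

**Last checks:**
- **Nest:** before the flaps closed, the rims stepped up 2 to 4 mm per tub (about 3 mm expected), so every tub looked upright and seated. For the innermost two I relied mainly on the scene camera, because the arm hid part of the top view.
- **Flaps:** both fitted flat, with slopes within 0.005 rad in both cameras.
- **Other items:** the cups, canister, jar, ladle, karahi and the pink look-alike stand where they were, and the gripper is clear of everything.

**Disagreements:** the two cameras differed by about 6 mm in x, so I placed each tub relative to the one below it. The red tub swung about 8 mm sideways when gripped, and I corrected for that when placing it. I saw no other tub knocked aside.

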